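# Load a brake pad into the inspection fixture

## Task

Take the brake pad that has an ear at each end and slide its ears down into the spring-clipped slots of the inclined bracket, friction side up, until it sits flat and fully home in both slots. Then turn the fixture's adjustment knob until its pointer lines up with the raised index rib, let go, and leave everything else on the table where it lies.

Things in the scene. Friction and masses are not known exactly. Their poses are not given: they have to be found in the camera images.
- pad_center (a point): Centre (half-way up and along) of the brake pad to load: loose, 0.25 kg, flat on the table, friction side up. 16 mm thick: a 6 mm steel plate below, 46 (x) by 84 (y), and on it a dark friction block 46 (x) by 72 (y) by 10. z up, y along its length, x across. Grip its plain long sides, 46 mm apart. Looks the same turned half round about z; either way round is right.
- pad_ear (a point): Centre of one of the pad's two ears, the one at its +y end (the other is its mirror image): a tongue of the steel plate in the middle of the short side, 16 mm wide (x), 14 mm long (y), 6 mm thick; 112 mm over both ears.
- plain_pad_center (a point): Centre of another pad, the same but with no ears (84 mm long in all), loose, lying flat. Not to be loaded; leave it alone. Either of the two pads may be the one nearer the robot.
- bracket: The inclined bracket, fixed. Origin in the plane of the seats, midway between the slots, 75 mm above the table. z points out of the slots, leaning 30 degrees from vertical towards the robot; y level, from right slot to left; x up the slope. A seated pad has its underside centre here, thickness along z, length along y. Between the slots (|y| < 43 mm) it is open for fingers, to 26 mm above the table.
- slot_left (a point): Centre of the seat (floor) of the left slot, 54 mm along the bracket's +y; axes as the bracket. The slot takes one ear: 19 mm wide (x), 14 mm deep, 17 mm long (bracket y 46 to 63 mm), open at the top and towards the middle; above it steel lead-ins flare from 19 to about 30 mm wide, up to about 22 mm above the seat.
- slot_right (a point): The same for the right slot, its mirror image at bracket y = -54 mm.
- clips (a point): Midway between the two spring clips, 14 mm above the bracket's origin along its z. A sheet-steel clip closes the outer end of each slot; their faces are 110 mm apart (ears: 112 mm), sloping outwards above 14 mm to 26 mm above the seats. Each yields 6 mm outwards against 2.4 to 6 N. The pad does not drop home by itself: it takes a push of up to about 12 N along -z.
- knob (a joint): Angle of the adjustment knob in rad; grows as the knob turns clockwise seen from above, range 0 to 2.6, stays where it is left (friction 0.05 N m). At 0 its pointer points along the fixture's +x (away from the robot), at 1.571 it points at the index rib (fixture's -y).
- knob_grip (a point): Centre of the knob's bar grip, on the knob's upright axis, 45 mm above the table. The bar is 40 mm long, 14 mm wide, 26 mm high (32 to 58 mm above the table), on a skirt of 50 mm diameter whose top is 32 mm above the table. A small bright pointer stands out from one end of the bar, along this point's x axis; z up.
- index_rib (a point): Top of the index rib, a raised steel rib 4 mm wide and 14 mm long on the fixture's base, radial to the knob, 37.5 mm from the knob's axis on the side away from the bracket, top 24 mm above the table.
- fixture: The aluminium base plate of the fixture, fixed, 110 (x) by 290 (y) by 12 mm, reaching from y = -205 to +85 mm. Origin on the table straight below the bracket's origin; x away from the robot, y to the left, z up. The knob's axis is at x = 0, y = -160 mm. The bracket's arms reach about 105 mm above the table.
- cap: Bystander: flat round plastic cap, 60 mm diameter, 13 mm high, loose; origin under its centre.
- ring_gauge: Bystander: steel ring, 60 mm outside, 34 mm bore, 18 mm high, loose; origin under its centre.
- gauge_block: Bystander: steel block 35 by 70 by 20 mm, loose; origin under its centre.
- driver_grip (a point): Bystander: handle of a screwdriver lying on the table, loose.
Mind the look-alikes: they are no part of the job. What is shaped like the part that bears pad_center but purple or red is not meant.

How it is judged:
On the way, in this order (a step that is already met when the one before it is completed fails the run):
1. the eared pad sits flat and fully home in the bracket's two slots (x of pad_center in the frame of bracket between -0.003 and 0.003 m and y of pad_center in the frame of bracket between -0.006 and 0.006 m and z of pad_center in the frame of bracket between 0.005 and 0.0098 m and angle between the z axis of pad_center and the z axis of bracket, either way round below 0.05 rad), for 0.2 s.
2. then the knob's pointer stands at the index rib (value of joint knob between 1.431 and 1.711 rad), for 0.2 s.
At the end, for the whole second after the job is handed in: The eared pad rests friction side up, flat on both seats, ears fully down in the slots (centre within 3 mm across and 6 mm along the slots' line, lifted under 1.8 mm, within 0.05 rad of flat), and the knob rests with its pointer within 0.14 rad of the index rib (joint 1.43 to 1.71) (all of step 1 and all of step 2 and linear speed of pad below 0.01 m/s and velocity of joint knob below 0.05 rad/s); the robot touches nothing.
It fails at once if the pad without ears is pushed more than 30 mm from its place (distance of plain_pad_center from where it was at the start of the episode above 0.03 m).
It fails at once if the round cap is pushed more than 30 mm from its place (distance of cap from where it was at the start of the episode above 0.03 m).
It fails at once if the ring gauge is pushed more than 30 mm from its place (distance of ring_gauge from where it was at the start of the episode above 0.03 m).
It fails at once if the gauge block is pushed more than 30 mm from its place (distance of gauge_block from where it was at the start of the episode above 0.03 m).
It fails at once if the screwdriver is pushed more than 30 mm from its place (distance of driver_grip from where it was at the start of the episode above 0.03 m).
It also fails if it takes over 64 s, if anything falls off the work surface, if the arm or the gripper's body presses on something with over 40 N, if the wrist force passes 120 N, or if a joint passes its speed limit or range.

## Robot

A 7-joint arm with a two-finger parallel gripper is mounted at the origin on the work surface. World frame = base frame: x ahead of the robot, y to its left, z up, the work surface at z = 0. Lengths are in m, angles in rad, forces in N, time in s.
With the tool pointing down it reaches from about 0.4 to 0.875 m from the base axis. Payload 19.3 kg.
Tool frame: the origin (TCP) lies at the very end of the fingers, on their centre line; the grasp point (between the pads) lies 19 mm behind it; z points along the fingers, y is the line along which they close (so a half turn about z gives the same grasp; the last joint's range is limited). The gripper opens to 85 mm and grips with 20 to 120 N. Pads are 22 mm wide; open, the fingers measure 114 mm over their backs; the gripper's body (76 mm by 85 mm) begins 54 mm behind the grasp point. The pads swing forward as they close: fully open they stand 13 mm farther back than shut.
Start: joints at [-1.384, 0.521, -0.036, 1.599, 0.021, 1.021, -0.113], TCP at [0.159, 0.604, 0.231] pointing down, gripper open.
Joint ranges: [-2.91, 2.91], [-0.3, 2.13], [-1.5, 1.42], [0.17, 2.43], [-1.26, 4.41], [0.16, 1.93], [-2.52, 2.52]. Speed limits (rad/s): [1.89, 1.89, 2.39, 2.39, 3.01, 3.01, 3.01].

## Interface

Orientations are given as [roll, pitch, yaw] about the fixed x, y, z axes, in that order (R = Rz(yaw) Ry(pitch) Rx(roll)).
In Python, from workcell import bot gives the robot as it stands. The module is installed in compiled form; this text tells all that it offers.
- The arm moves only by the tool apply_moves, never from a script. Its arguments are lists of equal length, an entry for each row: "claw": the finger opening in m, from 0 to 0.0854; "xyz": the shift along the tool's x, y, z in m, a list of three; "twist": the turn, a rotation vector about the tool's x, y, z in rad, a list of three. A call has 1 to 20 rows; each row shifts and turns the commanded pose from where the row before left it, along the tool's axes as they then stand; what a row does not reach is not made up. A row lasts 1/10 s, in which the tool goes at most 50 mm and 8.59 degrees, less where a joint would pass 70% of its speed; a pose out of reach is approached as far as the arm can. A call with a gripper value outside its range is refused whole. The fingers move at their own pace and stop on an object; "force" is the grip in N (left out, the last holds). Time passes only in rows, so rows that do not move let the fingers close. It gives the time, the measured TCP pose, the force, the opening and the grip force at its end, in the units of the state.
- bot.observe(): the state, without advancing time (a new reading comes with each control period).
- bot.grab_frame(name): name is "side" or "top" or "wrist"; returns a dict with "img" (480x640x3 uint8, red, green, blue), "vfov" (degrees; the focal length in pixels is half the picture's height over the tangent of half this angle, whatever the lens; pixels are square), "cx", "cy" (the principal point, pixels), "distortion" ([k1, k2, p1, p2, k3] as OpenCV has them; the pictures are not rectified), "view" (4x4, takes a point from world to camera coordinates). Camera axes: x right, y up, looking along -z (the intrinsics and any distortion apply to the point x, -y, -z); pixel columns grow to the right and rows downward; lengths in m; the calibration is good to about 2 mm. A picture is of the moment at which its call begins. There is no depth.
- bot.job_done(): hands the job in; it is judged then, once.
Trained networks look in the newest picture that a camera, given by its name, has taken for a name from the list of things; names that differ only in an ending like _2 or _b are one class to them, and where a whole thing is asked for, a point or a joint stands for the part that bears it (a point fixed in the world has none). Each returns a list of dicts, best first, with "score" (0 to 1); they miss things now and then, are a little off and sometimes report something else, mostly with a low value. They report only what shows in the picture. A call takes as long as a camera call. They do not tell look-alikes from the thing itself.
- bot.find_in(camera, query): "position" ([x, y, z] in m, in world coordinates, good to about 4 mm: the middle of the surface that is visible of it).
The state is a dict: "clock": time; "qpos": joint angles; "qd": joint speeds; "joint_efforts": joint torques, N m; "position": TCP position; "tool_rot": TCP orientation; "force": force on the tool from outside, world axes, zero at the start; "moment": the same for the moment, N m; "grip_width": finger opening in m; "finger_force": force on a finger pad.
Only numpy, scipy, OpenCV 4.12 (cv2) and the standard library are available. Lean on these libraries where they do the work, as an engineer would, in place of code of your own. Each camera call takes 0.05 s, during which the arm holds its last target. There are 200 camera calls.

## Working session

There is one attempt and no reset: what is moved stays moved. The work goes in short steps, Python scripts to look and compute and a tool call to move; the robot and the scene stay as the last step left them, time stands still between calls to the robot, and variables do not carry over. Pictures are saved under pics/ and viewed, at most 10 in all, crops included, and the job is handed in when it is done.

Besides the shell and the picture viewer there is one more tool, called after "Call:" by a JSON object that holds its "method" and its "body", one argument or row to a line. apply_moves: Moves the arm, as the interface text tells. Its arguments: {"type":"object","properties":{"claw":{"type":"array"},"xyz":{"type":"array"},"twist":{"type":"array"},"force":{"type":"number"}},"required":["claw","xyz","twist"]}

```bash
mkdir -p pics
cat > h.py <<'E'
import numpy as np, cv2
from scipy.spatial.transform import Rotation as R
from workcell import bot
def K(f):
    fl=240/np.tan(np.radians(f["vfov"]/2)); return np.array([[fl,0,f["cx"]],[0,fl,f["cy"]],[0,0,1.]])
def proj(f,P):
    P=np.atleast_2d(P).astype(float); V=np.array(f["view"]); c=P@V[:3,:3].T+V[:3,3]; c=c*[1,-1,-1]
    return cv2.projectPoints(c,np.zeros(3),np.zeros(3),K(f),np.array(f["distortion"],float))[0][:,0]
def ray(f,uv,z):
    uv=np.array(uv,float).reshape(-1,1,2); n=cv2.undistortPoints(uv,K(f),np.array(f["distortion"],float))[:,0]
    V=np.array(f["view"]); d=np.c_[n[:,0],-n[:,1],-np.ones(len(n))]@V[:3,:3]; o=-V[:3,:3].T@V[:3,3]
    return o+d*((z-o[2])/d[:,2])[:,None]
def save(f,n): cv2.imwrite("pics/"+n,f["img"][:,:,::-1])
def crop(f,n,x0,x1,y0,y1,s): cv2.imwrite("pics/"+n,cv2.resize(f["img"][y0:y1,x0:x1,::-1],None,fx=s,fy=s,interpolation=cv2.INTER_CUBIC))
E
python3 - <<'E'
from h import *
import pickle
s=bot.observe(); print(s["position"],s["tool_rot"],s["clock"])
F={}
for c in ["top","side"]:
    f=bot.grab_frame(c); F[c]=f; save(f,c+"0.png"); V=np.array(f["view"]); print(c,f["vfov"],-V[:3,:3].T@V[:3,3])
    for q in ["pad_center","pad_ear","plain_pad_center","bracket","slot_left","slot_right","clips","knob_grip","index_rib","cap","ring_gauge","gauge_block","driver_grip"]:
        for d in bot.find_in(c,q)[:4]: print(q,np.round(d["position"],3),round(d["score"],2),proj(f,d["position"])[0].round())
pickle.dump(F,open("F0.pkl","wb"))
E
```

```text
[0.15869029 0.60416495 0.23070531] [-3.14042959e+00  8.92377957e-05  2.88479329e+00] 0.0
top 54.043751460636514 [ 0.4408023  -0.02075409  1.19955769]
pad_center [ 0.729 -0.285  0.014] 0.82 [416. 155.]
pad_center [ 0.293 -0.381  0.015] 0.68 [459. 325.]
pad_center [ 0.586 -0.287  0.018] 0.62 [419. 210.]
pad_ear [ 0.293 -0.389  0.017] 0.77 [462. 325.]
pad_ear [ 0.591 -0.288  0.018] 0.74 [420. 208.]
pad_ear [ 0.73  -0.288  0.015] 0.74 [418. 154.]
plain_pad_center [ 0.418 -0.25   0.019] 0.56 [407. 276.]
plain_pad_center [0.582 0.176 0.085] 0.42 [232. 210.]
bracket [0.587 0.174 0.082] 0.74 [233. 208.]
bracket [ 0.725 -0.153  0.021] 0.7 [366. 156.]
slot_left [0.587 0.171 0.086] 0.81 [234. 208.]
slot_right [0.586 0.177 0.082] 0.68 [232. 208.]
slot_right [ 0.658 -0.007  0.03 ] 0.34 [309. 182.]
clips [0.588 0.174 0.082] 0.87 [233. 208.]
clips [ 0.656 -0.007  0.033] 0.21 [308. 182.]
knob_grip [ 0.658 -0.01   0.03 ] 0.88 [310. 182.]
index_rib [0.623 0.085 0.014] 0.88 [273. 197.]
cap [ 0.421 -0.045  0.013] 0.94 [325. 276.]
ring_gauge [0.352 0.377 0.016] 0.78 [157. 305.]
ring_gauge [0.585 0.173 0.
[... 358 characters left out ...]
303  0.016] 0.84 [380. 370.]
pad_ear [ 0.729 -0.3    0.012] 0.56 [450. 365.]
plain_pad_center [ 0.418 -0.267  0.011] 0.88 [286. 364.]
bracket [0.589 0.098 0.082] 0.65 [349. 223.]
slot_left [0.591 0.101 0.081] 0.59 [350. 223.]
slot_right [0.591 0.105 0.089] 0.87 [350. 219.]
slot_right [ 0.66  -0.017  0.042] 0.49 [386. 264.]
clips [0.59  0.101 0.084] 0.85 [350. 222.]
knob_grip [ 0.658 -0.016  0.039] 0.53 [385. 265.]
index_rib [0.615 0.073 0.011] 0.69 [360. 252.]
cap [ 0.417 -0.052  0.009] 0.8 [281. 291.]
cap [0.591 0.106 0.087] 0.47 [349. 219.]
ring_gauge [0.355 0.366 0.014] 0.68 [252. 193.]
gauge_block [ 0.73  -0.162  0.02 ] 0.59 [432. 313.]
driver_grip [ 0.461 -0.449  0.021] 0.65 [319. 441.]
```

View pics/top0.png

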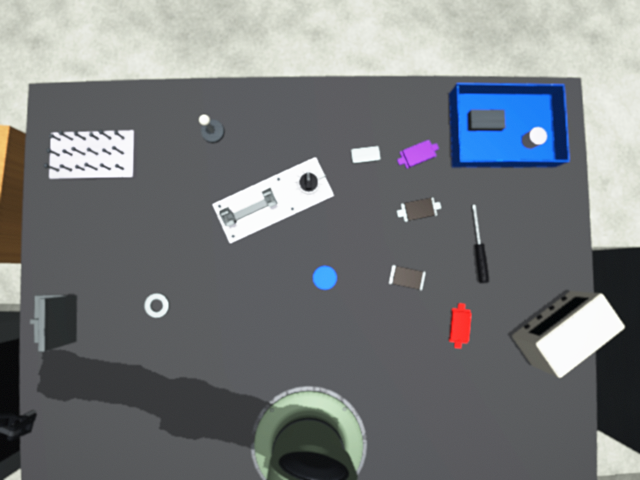

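View pics/side0.png

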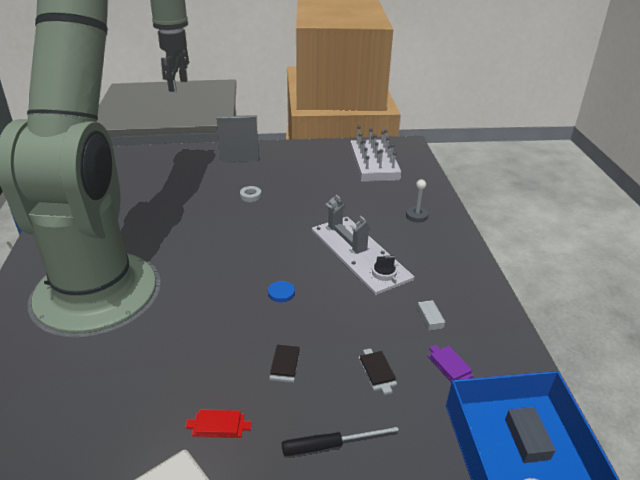

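The top picture shows candidates for the pad. The eared dark pad is at (419,209), the plain pad at (407,277), and the purple and red look-alikes at (419,153) and (460,325). I choose (419,209). The fixture runs from (215,225) to (325,175), with the knob at (309,182).

Run:
```python
from h import *
import pickle
F=pickle.load(open("F0.pkl","rb")); f=F["top"]
a=f["img"][185:235,380:460]; b=f["img"][145:250,200:345]
A=cv2.resize(a,(800,500),interpolation=cv2.INTER_CUBIC); A=cv2.resize(a,(500,312),interpolation=cv2.INTER_CUBIC)
B=cv2.resize(b,(725,525),interpolation=cv2.INTER_CUBIC)
crop(f,"crop0.png",380,460,185,235,8)
# fixture plate outline at z=.012
g=f["img"].astype(int); m=((g.min(2)>170)&(g.max(2)-g.min(2)<30)).astype(np.uint8)
m[:150]=0;m[250:]=0;m[:,:205]=0;m[:,340:]=0
ys,xs=np.nonzero(m); 
P=ray(f,np.c_[xs,ys],0.012)[:,:2]
c,wh,ang=cv2.minAreaRect(P.astype(np.float32)); print("plate",c,wh,ang); print(cv2.boxPoints((c,wh,ang)))
# pad: bright + dark region
s=g[190:230,390:448]; m=((s.min(2)>110)|((s.max(2)<75)&(s[:,:,0]-s[:,:,2]>8))).astype(np.uint8)
m=cv2.morphologyEx(m,cv2.MORPH_CLOSE,np.ones((3,3)))
ys,xs=np.nonzero(m); P=ray(f,np.c_[xs+390,ys+190],0.012)[:,:2]
print("pad",len(xs),P.mean(0),cv2.minAreaRect(P.astype(np.float32)))
d=P-P.mean(0);u,S,vt=np.linalg.svd(d,full_matrices=False);print(vt[0],np.degrees(np.arctan2(vt[0][1],vt[0][0])))
s=bot.observe(); f=bot.grab_frame("wrist"); V=np.array(f["view"]); print("wristcam",f["vfov"])
T=np.eye(4);T[:3,:3]=R.from_euler("xyz",s["tool_rot"]).as_matrix();T[:3,3]=s["position"]; print((np.linalg.inv(T)@np.linalg.inv(V)).round(3))
```

```text
plate (0.617172122001648, 0.08509141206741333) (0.11218703538179398, 0.2926678955554962) 24.157302856445312
[[ 0.5061048   0.19565432]
 [ 0.62587714 -0.07138328]
 [ 0.7282394  -0.02547149]
 [ 0.6084671   0.2415661 ]]
pad 269 [ 0.58775159 -0.28377311] ((0.5876511931419373, -0.28680700063705444), (0.050260864198207855, 0.11786174029111862), 10.676580429077148)
[ 0.18529528 -0.98268289] -79.32165146068625
wristcam 60.539293259314306
[[-0.     0.963  0.269  0.068]
 [ 1.    -0.     0.    -0.   ]
 [ 0.     0.269 -0.963 -0.142]
 [ 0.     0.     0.     1.   ]]
```

View pics/crop0.png

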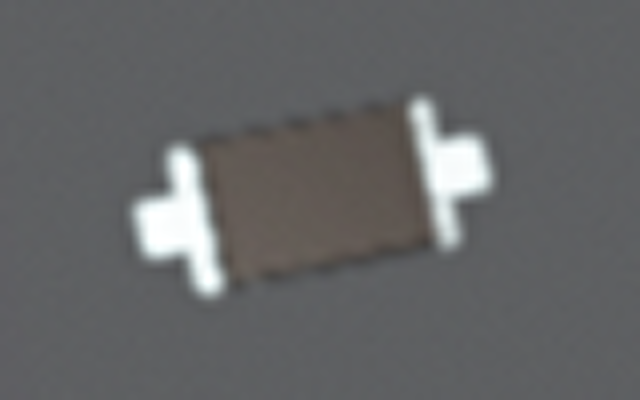

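The crop confirms ears at both ends of the dark pad, at about (410,213) and (438,206) in the full picture. The pad and fixture estimates match the stated sizes, so I'm planning the first move.

```bash
cat >> h.py <<'E'
def fr(p,rpy): 
    T=np.eye(4);T[:3,:3]=R.from_euler("xyz",rpy).as_matrix();T[:3,3]=p;return T
def pose(s=None):
    s=s or bot.observe(); return fr(s["position"],s["tool_rot"])
def down(p,yaw): return fr(p,[np.pi,0,np.radians(yaw)])
def plan(T,legs,claw):
    """legs: list of (Ttarget, nrows); prints rounded rows"""
    T=T.copy();X=[];W=[]
    for G,n in legs:
        for k in range(n,0,-1):
            x=(T[:3,:3].T@(G[:3,3]-T[:3,3])/k).round(3); w=(R.from_matrix(T[:3,:3].T@G[:3,:3]).as_rotvec()/k).round(3)
            X.append([float(v)+0. for v in x]);W.append([float(v)+0. for v in w])
            T[:3,3]+=T[:3,:3]@x; T[:3,:3]=T[:3,:3]@R.from_rotvec(w).as_matrix()
    print("xyz",X,"\ntwist",W,"\nn",len(X)); return T
E
python3 - <<'E'
from h import *
T=plan(pose(),[(down([.45,.30,.23],130),11)],0)
plan(T,[(down([.56,-.19,.23],106),12),(down([.587,-.287,.14],100.7),4)],0)
E
```

```text
xyz [[-0.033, -0.02, 0.0], [-0.034, -0.018, 0.0], [-0.035, -0.016, 0.0], [-0.035, -0.014, 0.0], [-0.036, -0.012, 0.0], [-0.037, -0.01, 0.0], [-0.037, -0.008, 0.0], [-0.038, -0.006, 0.0], [-0.038, -0.004, 0.0], [-0.039, -0.003, 0.001], [-0.038, 0.0, 0.0]] 
twist [[0.0, 0.0, 0.056], [0.0, 0.0, 0.056], [0.0, 0.0, 0.056], [0.0, 0.0, 0.056], [0.0, 0.0, 0.056], [0.0, 0.0, 0.056], [0.0, 0.0, 0.056], [0.0, 0.0, 0.056], [0.0, 0.0, 0.056], [0.0, 0.0, 0.056], [0.0, 0.0, 0.056]] 
n 11
xyz [[-0.037, -0.019, 0.0], [-0.038, -0.018, 0.0], [-0.038, -0.017, 0.0], [-0.039, -0.015, 0.0], [-0.04, -0.014, 0.0], [-0.04, -0.012, 0.0], [-0.04, -0.011, 0.0], [-0.041, -0.01, 0.0], [-0.041, -0.008, 0.0], [-0.041, -0.007, 0.0], [-0.042, -0.005, 0.0], [-0.042, -0.004, 0.0], [-0.025, 0.0, 0.023], [-0.025, 0.0, 0.022], [-0.025, 0.001, 0.023], [-0.025, 0.002, 0.022]] 
twist [[0.0, 0.0, 0.035], [0.0, 0.0, 0.035], [0.0, 0.0, 0.035], [0.0, 0.0, 0.035], [0.0, 0.0, 0.035], [0.0, 0.0, 0.035], [0.0, 0.0, 0.035], [0.0, 0.0, 0.035], [0.0, 0.0, 0.035], [0.0, 0.0, 0.035], [0.0, 0.0, 0.034], [0.0, 0.0, 0.035], [0.0, 0.0, 0.023], [0.0, 0.0, 0.023], [0.0, 0.0, 0.023], [0.0, 0.0, 0.023]] 
n 16
```

Call:
{"method": "apply_moves", "body": {
  "claw": [0.07, 0.07, 0.07, 0.07, 0.07, 0.07, 0.07, 0.07, 0.07, 0.07, 0.07],
  "xyz": [
    [-0.033, -0.02, 0.0],
    [-0.034, -0.018, 0.0],
    [-0.035, -0.016, 0.0],
    [-0.035, -0.014, 0.0],
    [-0.036, -0.012, 0.0],
    [-0.037, -0.01, 0.0],
    [-0.037, -0.008, 0.0],
    [-0.038, -0.006, 0.0],
    [-0.038, -0.004, 0.0],
    [-0.039, -0.003, 0.001],
    [-0.038, 0.0, 0.0]
  ],
  "twist": [
    [0.0, 0.0, 0.056],
    [0.0, 0.0, 0.056],
    [0.0, 0.0, 0.056],
    [0.0, 0.0, 0.056],
    [0.0, 0.0, 0.056],
    [0.0, 0.0, 0.056],
    [0.0, 0.0, 0.056],
    [0.0, 0.0, 0.056],
    [0.0, 0.0, 0.056],
    [0.0, 0.0, 0.056],
    [0.0, 0.0, 0.056]
  ]
}}

```text
clock: 2.55
position: [0.4508, 0.2988, 0.2304]
tool_rot: [3.141, -0.0, 2.266]
force: [0.4, 0.8, -0.3]
grip_width: 0.0701
finger_force: 0.0
```

Call:
{"method": "apply_moves", "body": {
  "claw": [0.07, 0.07, 0.07, 0.07, 0.07, 0.07, 0.07, 0.07, 0.07, 0.07, 0.07, 0.07, 0.07, 0.07, 0.07, 0.07],
  "xyz": [
    [-0.037, -0.019, 0.0],
    [-0.038, -0.018, 0.0],
    [-0.038, -0.017, 0.0],
    [-0.039, -0.015, 0.0],
    [-0.04, -0.014, 0.0],
    [-0.04, -0.012, 0.0],
    [-0.04, -0.011, 0.0],
    [-0.041, -0.01, 0.0],
    [-0.041, -0.008, 0.0],
    [-0.041, -0.007, 0.0],
    [-0.042, -0.005, 0.0],
    [-0.042, -0.004, 0.0],
    [-0.025, 0.0, 0.023],
    [-0.025, 0.0, 0.022],
    [-0.025, 0.001, 0.023],
    [-0.025, 0.002, 0.022]
  ],
  "twist": [
    [0.0, 0.0, 0.035],
    [0.0, 0.0, 0.035],
    [0.0, 0.0, 0.035],
    [0.0, 0.0, 0.035],
    [0.0, 0.0, 0.035],
    [0.0, 0.0, 0.035],
    [0.0, 0.0, 0.035],
    [0.0, 0.0, 0.035],
    [0.0, 0.0, 0.035],
    [0.0, 0.0, 0.035],
    [0.0, 0.0, 0.034],
    [0.0, 0.0, 0.035],
    [0.0, 0.0, 0.023],
    [0.0, 0.0, 0.023],
    [0.0, 0.0, 0.023],
    [0.0, 0.0, 0.023]
  ]
}}

```text
clock: 4.15
position: [0.5873, -0.2876, 0.1392]
tool_rot: [-3.142, -0.0, 1.757]
force: [0.9, -0.1, 0.3]
grip_width: 0.0701
finger_force: 0.0
```

Run:
```python
from h import *
f=bot.grab_frame("wrist"); save(f,"w1.png")
for q in ["pad_center","pad_ear"]:
    for d in bot.find_in("wrist",q)[:3]: print(q,np.round(d["position"],4),round(d["score"],2),proj(f,d["position"])[0].round())
g=f["img"].astype(int); b=(g.min(2)>150).astype(np.uint8)
n,l,st,c=cv2.connectedComponentsWithStats(b)
for i in range(1,n):
    if st[i,4]>150: print(st[i],c[i].round(),ray(f,c[i],.006)[0].round(4))
```

```text
pad_center [ 0.728  -0.2842  0.0165] 0.96 [526. 263.]
pad_center [ 0.5904 -0.2871  0.0172] 0.74 [325. 231.]
pad_center [ 0.7263 -0.1559  0.0192] 0.48 [598.  59.]
pad_ear [ 0.59   -0.2794  0.0104] 0.69 [327. 218.]
pad_ear [ 0.7299 -0.2848  0.0146] 0.63 [527. 264.]
[ 562    0   78  123 7297] [604.  62.] [ 0.7384 -0.1535  0.006 ]
[  44   48   79   50 1016] [83. 70.] [ 0.4251 -0.2167  0.006 ]
[ 289  147   71   33 1280] [324. 166.] [ 0.5817 -0.2467  0.006 ]
[ 16 167  83  39 631] [ 58. 188.] [ 0.4111 -0.2939  0.006 ]
[256 241  33  41 312] [272. 263.] [ 0.5582 -0.3197  0.006 ]
[ 286  283   73   29 1063] [321. 293.] [ 0.5969 -0.3359  0.006 ]
[165 347  19  16 189] [176. 353.] [ 0.499  -0.4036  0.006 ]
[458 347  18  16 187] [464. 354.] [ 0.7114 -0.3637  0.006 ]
[ 203  400  101   17 1020] [254. 408.] [ 0.5632 -0.4402  0.006 ]
```

View pics/w1.png

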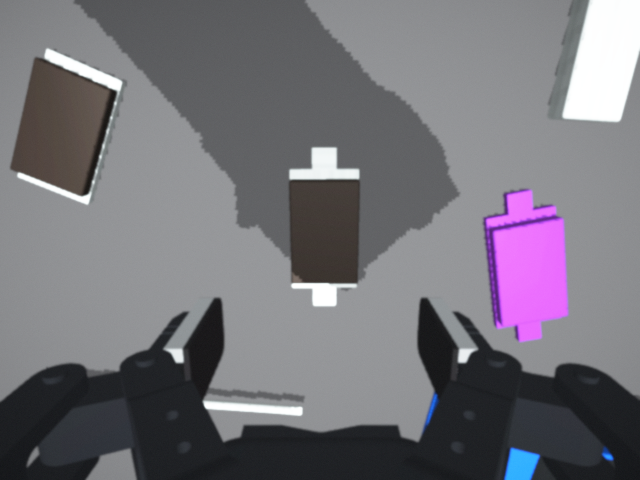

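The eared pad is in the wrist view at (325,231), with ears at (324,158) and (325,296). The plain pad at upper left and the purple one at right are clear of the fingers.

Run:
```python
from h import *
f=bot.grab_frame("wrist")
a=ray(f,[[324.3,147.5],[324.8,305.5],[290,181],[359.5,181],[291.5,283],[358,283]],.006);a[2:]=ray(f,[[290,181],[359.5,181],[291.5,283],[358,283]],.016)
print(a.round(4)); e=a[0]-a[1]; print("len",np.hypot(*e[:2]),"w",np.hypot(*(a[2]-a[3])[:2]),np.hypot(*(a[2]-a[4])[:2]))
yaw=np.degrees(np.arctan2(-e[0],e[1])); c=(a[0]+a[1])/2; c2=a[2:].mean(0); print("c",c,c2,"padyaw",yaw)
m=(c+c2)[:2]/2; 
plan(pose(),[(down([*m,.05],90+yaw),4),(down([*m,.004],90+yaw),4)],0)
```

```text
[[ 0.5784 -0.2348  0.006 ]
 [ 0.5997 -0.3449  0.006 ]
 [ 0.5605 -0.2591  0.016 ]
 [ 0.6044 -0.2508  0.016 ]
 [ 0.5731 -0.3281  0.016 ]
 [ 0.6181 -0.3196  0.016 ]]
len 0.1120724887536916 w 0.04468598060889083 0.0701698026406791
c [ 0.58906084 -0.28986613  0.006     ] [ 0.58901876 -0.28940212  0.016     ] padyaw 10.931114628891876
xyz [[-0.001, 0.0, 0.022], [-0.001, 0.001, 0.023], [-0.001, 0.0, 0.022], [0.0, 0.001, 0.023], [0.0, 0.0, 0.011], [0.0, 0.0, 0.012], [0.0, 0.0, 0.011], [0.0, 0.0, 0.012]] 
twist [[0.0, 0.0, -0.001], [0.0, 0.0, -0.001], [0.0, 0.0, -0.001], [-0.001, 0.0, -0.001], [0.0, 0.0, 0.0], [0.0, 0.0, 0.0], [0.0, 0.0, 0.0], [0.0, 0.0, 0.0]] 
n 8
```

Call:
{"method": "apply_moves", "body": {
  "claw": [0.07, 0.07, 0.07, 0.07, 0.07, 0.07, 0.07, 0.07, 0.046, 0.04, 0.04, 0.04, 0.04, 0.04],
  "xyz": [
    [-0.001, 0.0, 0.022],
    [-0.001, 0.001, 0.023],
    [-0.001, 0.0, 0.022],
    [0.0, 0.001, 0.023],
    [0.0, 0.0, 0.011],
    [0.0, 0.0, 0.012],
    [0.0, 0.0, 0.011],
    [0.0, 0.0, 0.012],
    [0, 0, 0],
    [0, 0, 0],
    [0, 0, 0],
    [0, 0, 0],
    [0, 0, 0],
    [0, 0, 0]
  ],
  "twist": [
    [0.0, 0.0, -0.001],
    [0.0, 0.0, -0.001],
    [0.0, 0.0, -0.001],
    [0.0, 0.0, -0.001],
    [0.0, 0.0, 0.0],
    [0.0, 0.0, 0.0],
    [0.0, 0.0, 0.0],
    [0.0, 0.0, 0.0],
    [0, 0, 0],
    [0, 0, 0],
    [0, 0, 0],
    [0, 0, 0],
    [0, 0, 0],
    [0, 0, 0]
  ],
  "force": 90
}}

```text
clock: 5.75
position: [0.5899, -0.2894, 0.0048]
tool_rot: [3.141, 0.0, 1.762]
force: [-1.6, 0.9, 6.1]
grip_width: 0.0433
finger_force: 92.6
```

```bash
cat >> h.py <<'E'
def brk(ox,oy,yaw,oz=.075):
    y=np.radians(yaw); xf=np.array([np.cos(y),np.sin(y),0]); z=np.array([0,0,1.]); B=np.eye(4)
    bz=-.5*xf+np.sqrt(.75)*z; bx=np.sqrt(.75)*xf+.5*z
    B[:3,0]=bx;B[:3,2]=bz;B[:3,1]=np.cross(bz,bx);B[:3,3]=[ox,oy,oz];return B
def tcp(B,off):
    T=np.eye(4); T[:3,:3]=np.c_[B[:3,1],B[:3,0],-B[:3,2]]; T[:3,3]=B[:3,3]+B[:3,:3]@off; return T
E
python3 - <<'E'
from h import *
B=brk(.5926,.1398,24.16); T=pose(); print(B.round(3))
U=T.copy();U[2,3]=.15
W=down([.59,-.15,.24],104)
G=tcp(B,[0,0,.075]); print(G[:3,3])
T=plan(T,[(U,5)],0); plan(T,[(W,4),(G,10)],0)
E
```

```text
[[ 0.79  -0.409 -0.456  0.593]
 [ 0.354  0.912 -0.205  0.14 ]
 [ 0.5    0.     0.866  0.075]
 [ 0.     0.     0.     1.   ]]
[0.55838477 0.12445177 0.13995191]
xyz [[0.0, 0.0, -0.029], [0.0, 0.0, -0.029], [0.0, 0.0, -0.029], [0.0, 0.0, -0.029], [0.0, 0.0, -0.029]] 
twist [[0.0, 0.0, 0.0], [0.0, 0.0, 0.0], [0.0, 0.0, 0.0], [0.0, 0.0, 0.0], [0.0, 0.0, 0.0]] 
n 5
xyz [[0.034, 0.007, -0.023], [0.034, 0.007, -0.022], [0.034, 0.007, -0.023], [0.034, 0.008, -0.022], [0.027, 0.004, 0.01], [0.027, 0.003, 0.01], [0.027, 0.003, 0.011], [0.027, 0.003, 0.011], [0.027, 0.003, 0.011], [0.027, 0.003, 0.012], [0.027, 0.003, 0.012], [0.027, 0.003, 0.012], [0.027, 0.003, 0.012], [0.026, 0.003, 0.013]] 
twist [[0.0, 0.0, -0.013], [0.0, 0.0, -0.013], [0.0, 0.0, -0.014], [0.001, 0.0, -0.013], [-0.052, 0.005, -0.017], [-0.052, 0.005, -0.017], [-0.052, 0.005, -0.017], [-0.052, 0.005, -0.018], [-0.052, 0.005, -0.017], [-0.053, 0.004, -0.018], [-0.052, 0.005, -0.017], [-0.053, 0.004, -0.018], [-0.052, 0.005, -0.017], [-0.053, 0.004, -0.018]] 
n 14
```

Call:
{"method": "apply_moves", "body": {
  "claw": [0.04, 0.04, 0.04, 0.04, 0.04],
  "xyz": [
    [0.0, 0.0, -0.029],
    [0.0, 0.0, -0.029],
    [0.0, 0.0, -0.029],
    [0.0, 0.0, -0.029],
    [0.0, 0.0, -0.029]
  ],
  "twist": [
    [0.0, 0.0, 0.0],
    [0.0, 0.0, 0.0],
    [0.0, 0.0, 0.0],
    [0.0, 0.0, 0.0],
    [0.0, 0.0, 0.0]
  ]
}}

```text
clock: 6.25
position: [0.5895, -0.2892, 0.1504]
tool_rot: [-3.141, -0.0, 1.762]
force: [0.2, -0.2, -2.8]
grip_width: 0.0431
finger_force: 92.7
```

Call:
{"method": "apply_moves", "body": {
  "claw": [0.04, 0.04, 0.04, 0.04, 0.04, 0.04, 0.04, 0.04, 0.04, 0.04, 0.04, 0.04, 0.04, 0.04],
  "xyz": [
    [0.034, 0.007, -0.023],
    [0.034, 0.007, -0.022],
    [0.034, 0.007, -0.023],
    [0.034, 0.008, -0.022],
    [0.027, 0.004, 0.01],
    [0.027, 0.003, 0.01],
    [0.027, 0.003, 0.011],
    [0.027, 0.003, 0.011],
    [0.027, 0.003, 0.011],
    [0.027, 0.003, 0.012],
    [0.027, 0.003, 0.012],
    [0.027, 0.003, 0.012],
    [0.027, 0.003, 0.012],
    [0.026, 0.003, 0.013]
  ],
  "twist": [
    [0.0, 0.0, -0.013],
    [0.0, 0.0, -0.013],
    [0.0, 0.0, -0.014],
    [0.001, 0.0, -0.013],
    [-0.052, 0.005, -0.017],
    [-0.052, 0.005, -0.017],
    [-0.052, 0.005, -0.017],
    [-0.052, 0.005, -0.018],
    [-0.052, 0.005, -0.017],
    [-0.053, 0.004, -0.018],
    [-0.052, 0.005, -0.017],
    [-0.053, 0.004, -0.018],
    [-0.052, 0.005, -0.017],
    [-0.053, 0.004, -0.018]
  ]
}}

```text
clock: 7.65
position: [0.5608, 0.0952, 0.1533]
tool_rot: [2.686, -0.022, 1.979]
force: [0.2, 0.3, -1.8]
grip_width: 0.043
finger_force: 92.8
```

Run:
```python
from h import *
f=bot.grab_frame("wrist"); save(f,"w2.png")
B=brk(.5926,.1398,24.16); T=pose(); G=tcp(B,[0,0,.075])
print(T[:3,3],G[:3,3],R.from_matrix(T[:3,:3].T@G[:3,:3]).as_rotvec(), bot.observe()["force"])
for n,p in dict(sl=[0,.054,.0],sr=[0,-.054,0],sle=[0,.063,.0],sre=[0,-.063,0],ltop=[0,.05,.022]).items(): print(n,proj(f,(B@[*p,1])[:3])[0].round(1))
for q in ["pad_center","pad_ear","slot_left","slot_right","clips"]:
    for d in bot.find_in("wrist",q)[:2]: print(q,np.round(d["position"],4),round(d["score"],2),proj(f,d["position"])[0].round())
```

```text
[0.5607682  0.09733849 0.15315391] [0.55838477 0.12445177 0.13995191] [-0.06614008 -0.01560216 -0.02273943] [-1.25294564  3.47722076 -3.71169535]
sl [332.6 100.1]
sr [335.1 287.4]
sle [332.3  82.2]
sre [335.2 301.2]
ltop [330.9 105.5]
pad_center [0.5564 0.1014 0.1621] 0.93 [328. 302.]
pad_center [0.559  0.1713 0.0095] 0.59 [264. 125.]
pad_ear [0.5547 0.1039 0.1589] 0.66 [323. 291.]
slot_left [0.5635 0.1954 0.0869] 0.7 [337.  80.]
slot_right [0.5677 0.185  0.0881] 0.83 [337. 103.]
clips [0.5656 0.1879 0.0865] 0.74 [334.  96.]
```

View pics/w2.png

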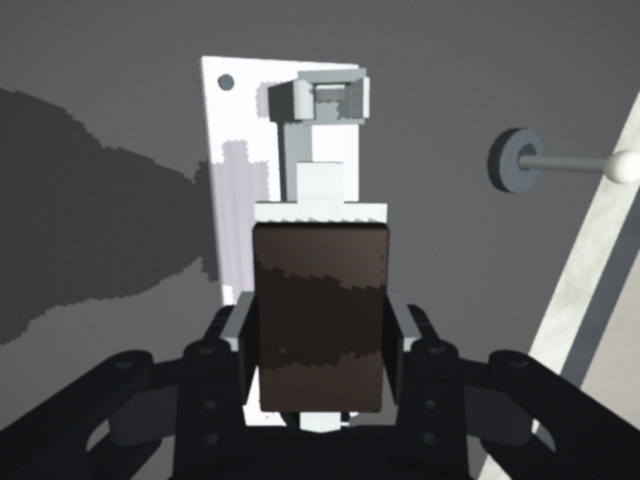

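The wrist view shows the pad held straight between the fingers, with its left ear at (321,182). The left slot is at (334,97), close to the predicted (333,100). The arm stopped short of the pre-pose, so I'm continuing towards it.

Run:
```python
from h import *
f=bot.grab_frame("wrist"); T=pose()
for p in [[.056,0,-.0012],[.042,-.023,-.0012],[.042,.023,-.0012],[.036,-.023,-.0112],[.036,.023,-.0112],[-.036,.023,-.0112]]: print(p,proj(f,(T@[*p,1])[:3])[0].round(1))
plan(T,[(tcp(brk(.5926,.1398,24.16),[0,0,.060]),8)],0)
print(bot.observe()["qpos"])
```

```text
[0.056, 0, -0.0012] [321.4 161.3]
[0.042, -0.023, -0.0012] [255.1 202.2]
[0.042, 0.023, -0.0012] [387.5 202.2]
[0.036, -0.023, -0.0112] [251.2 225.8]
[0.036, 0.023, -0.0112] [391.5 225.8]
[-0.036, 0.023, -0.0112] [382.8 413.3]
xyz [[0.004, 0.0, 0.004], [0.004, 0.0, 0.004], [0.003, 0.0, 0.004], [0.004, 0.0, 0.004], [0.003, 0.001, 0.004], [0.004, 0.0, 0.004], [0.003, 0.001, 0.004], [0.004, 0.0, 0.004]] 
twist [[-0.009, -0.002, -0.003], [-0.008, -0.001, -0.003], [-0.009, -0.002, -0.003], [-0.008, -0.001, -0.003], [-0.009, -0.002, -0.003], [-0.008, -0.001, -0.002], [-0.009, -0.002, -0.003], [-0.008, -0.001, -0.002]] 
n 8
[-0.29523965  0.40911694  0.10781549  2.18972551 -0.9878796   0.17987328
  1.14333734]
```

Call:
{"method": "apply_moves", "body": {
  "claw": [0.04, 0.04, 0.04, 0.04, 0.04, 0.04, 0.04, 0.04],
  "xyz": [
    [0.004, 0.0, 0.004],
    [0.004, 0.0, 0.004],
    [0.003, 0.0, 0.004],
    [0.004, 0.0, 0.004],
    [0.003, 0.001, 0.004],
    [0.004, 0.0, 0.004],
    [0.003, 0.001, 0.004],
    [0.004, 0.0, 0.004]
  ],
  "twist": [
    [-0.009, -0.002, -0.003],
    [-0.008, -0.001, -0.003],
    [-0.009, -0.002, -0.003],
    [-0.008, -0.001, -0.003],
    [-0.009, -0.002, -0.003],
    [-0.008, -0.001, -0.003],
    [-0.009, -0.002, -0.003],
    [-0.008, -0.001, -0.003]
  ]
}}

```text
clock: 8.8
position: [0.5753, 0.1271, 0.1493]
tool_rot: [2.657, -0.011, 2.0]
force: [0.1, -0.7, -2.3]
grip_width: 0.0434
finger_force: 92.9
```

Run:
```python
from h import *
s=bot.observe();T=pose(s);B=brk(.5926,.1398,24.16)
print(s["qpos"],s["position"],(np.linalg.inv(B)@T).round(4),s["force"])
plan(T,[(tcp(B,[0,0,.060]),8)],0)
```

```text
[-0.4009778   0.44135948  0.16448142  2.17595929 -1.26286489  0.16158799
  1.37848772] [0.57529485 0.12711378 0.14934874] [[-7.000e-04  9.992e-01 -3.950e-02  1.900e-02]
 [ 9.999e-01  1.200e-03  1.330e-02 -4.500e-03]
 [ 1.330e-02 -3.950e-02 -9.991e-01  7.490e-02]
 [ 0.000e+00  0.000e+00  0.000e+00  1.000e+00]] [ 0.11391589 -0.72405582 -2.34408729]
xyz [[0.001, -0.002, 0.002], [0.0, -0.002, 0.002], [0.001, -0.002, 0.002], [0.0, -0.003, 0.002], [0.001, -0.002, 0.002], [0.0, -0.003, 0.002], [0.001, -0.002, 0.002], [0.0, -0.003, 0.001]] 
twist [[-0.005, -0.002, 0.0], [-0.005, -0.002, 0.0], [-0.005, -0.002, 0.0], [-0.005, -0.001, 0.0], [-0.005, -0.002, 0.0], [-0.005, -0.001, 0.0], [-0.005, -0.002, 0.0], [-0.005, -0.001, 0.001]] 
n 8
```

```bash
cat > fk.py <<'E'
from h import *
from scipy.optimize import least_squares
import itertools,json
def fk(q,s,p):
    o1,o7,d1,d3,d5,d7,a3,a4,a6=p; E=lambda ax,v:R.from_euler(ax,v)
    t=np.array([0,0,d1]);r=E("z",s[0]*q[0]+o1)*E("y",q[1])*E("z",s[1]*q[2])
    t=t+r.apply([a3,0,d3]); r=r*E("y",q[3]); t=t+r.apply([a4,0,0]); r=r*E("z",s[2]*q[4]); t=t+r.apply([0,0,d5])
    r=r*E("y",q[5]); t=t+r.apply([a6,0,0]); r=r*E("z",s[3]*q[6]+o7); return t+r.apply([0,0,d7]),r
E
python3 - <<'E'
from fk import *
s=bot.observe()
D=[([-1.384,0.521,-0.036,1.599,0.021,1.021,-0.113],[.15869,.60416,.23070],[-3.14043,0,2.884793]),
([-0.29523965,0.40911694,0.10781549,2.18972551,-0.9878796,0.17987328,1.14333734],None,None),
(s["qpos"],s["position"],s["tool_rot"])]
# pose of middle: printed T position; rot from G*inv(rotvec)
G=tcp(brk(.5926,.1398,24.16),[0,0,.075])[:3,:3]
Rm=G@R.from_rotvec([-0.06614008,-0.01560216,-0.02273943]).as_matrix().T
Rs=[R.from_euler("xyz",D[0][2]),R.from_matrix(Rm),R.from_euler("xyz",D[2][2])]
Ps=[D[0][1],[0.5607682,0.09733849,0.15315391],D[2][1]]
best=[]
for sg in itertools.product([1,-1],repeat=4):
  for o1,o7 in itertools.product([0,1.57,3.14,-1.57],repeat=2):
    def res(p):
        o=[]
        for (q,_,_),P,Ro in zip(D,Ps,Rs):
            t,r=fk(q,sg,p); o+=list(t-P)+list((Ro.inv()*r).as_rotvec()*.3)
        return np.array(o+list(np.array(p[6:])*.001))
    L=least_squares(res,[o1,o7,.36,.42,.4,.25,0,0,0]); best.append((L.cost,sg,L.x))
best.sort(key=lambda b:b[0])
for b in best[:4]: print(b[0],b[1],b[2].round(4))
json.dump([best[0][1],list(best[0][2])],open("fk.json","w"))
E
```

```text
0.00011743480272973388 (-1, -1, -1, -1) [-0.0618  1.5133 -0.2276  1.2461  0.475   0.7143 -0.6281 -0.0319 -0.1265]
0.00011743480272973563 (-1, -1, -1, -1) [-0.0618  1.5133 -0.2276  1.2461  0.475   0.7143 -0.6281 -0.0319 -0.1265]
0.00011743480272973642 (-1, -1, -1, -1) [-0.0618  1.5133 -0.2276  1.2461  0.475   0.7143 -0.6281 -0.0319 -0.1265]
0.00011743480272973891 (-1, -1, -1, -1) [-0.0618 -4.7699 -0.2276  1.2461  0.475   0.7143 -0.6281 -0.0319 -0.1265]
```

Run:
```python
from h import *
s=bot.observe();T=pose(s);json=None
print(s["clock"],list(np.round(s["qpos"],5)),list(np.round(s["position"],5)),list(np.round(s["tool_rot"],5)))
B=brk(.5926,.1398,24.16)
T=plan(T,[(tcp(B,[0.01,0,.14]),4)],0); plan(T,[(down([.52,.10,.28],114),8)],0)
```

```text
8.8 [np.float64(-0.40098), np.float64(0.44136), np.float64(0.16448), np.float64(2.17596), np.float64(-1.26286), np.float64(0.16159), np.float64(1.37849)] [np.float64(0.57529), np.float64(0.12711), np.float64(0.14935)] [np.float64(2.65746), np.float64(-0.01116), np.float64(1.99973)]
xyz [[0.001, -0.003, -0.016], [0.001, -0.003, -0.016], [0.002, -0.002, -0.016], [0.001, -0.003, -0.017]] 
twist [[-0.01, -0.003, 0.0], [-0.01, -0.003, 0.0], [-0.01, -0.004, 0.0], [-0.01, -0.003, 0.001]] 
n 4
xyz [[-0.001, 0.003, -0.01], [-0.001, 0.002, -0.01], [-0.001, 0.001, -0.01], [-0.001, 0.001, -0.01], [-0.001, 0.0, -0.01], [-0.001, -0.001, -0.01], [0.0, -0.001, -0.01], [-0.001, -0.002, -0.01]] 
twist [[0.066, 0.0, 0.0], [0.065, 0.0, 0.0], [0.066, 0.0, 0.0], [0.065, 0.0, 0.001], [0.066, 0.0, 0.0], [0.065, 0.0, 0.001], [0.066, 0.0, 0.0], [0.065, -0.001, 0.001]] 
n 8
```

Call:
{"method": "apply_moves", "body": {
  "claw": [0.04, 0.04, 0.04, 0.04, 0.04, 0.04, 0.04, 0.04],
  "xyz": [
    [0, 0, -0.02],
    [0, 0, -0.02],
    [0, 0, -0.02],
    [0, 0, -0.02],
    [0, 0, -0.01],
    [0, 0, -0.01],
    [0, 0, -0.01],
    [0, 0, 0]
  ],
  "twist": [
    [0, 0, 0],
    [0, 0, 0],
    [0, 0, 0],
    [0.05, 0, 0],
    [0.06, 0, 0],
    [0.06, 0, 0],
    [0.06, 0, 0],
    [0, 0, 0]
  ]
}}

```text
clock: 9.6
position: [0.5337, 0.1077, 0.2471]
tool_rot: [2.881, -0.01, 2.003]
force: [0.1, -0.0, -2.9]
grip_width: 0.0433
finger_force: 92.9
```

Run:
```python
from h import *
s=bot.observe()
print(s["clock"],s["qpos"].round(5).tolist(),s["position"].round(5).tolist(),s["tool_rot"].round(5).tolist())
plan(pose(s),[(down([.56,.0,.28],114),8)],0)
```

```text
9.6 [-0.94372, 0.35983, 0.85557, 2.03172, -0.56797, 0.68943, 0.68745] [0.53369, 0.10773, 0.24708] [2.88102, -0.0105, 2.00292]
xyz [[-0.014, -0.001, -0.005], [-0.014, -0.002, -0.005], [-0.013, -0.002, -0.005], [-0.014, -0.002, -0.004], [-0.013, -0.002, -0.004], [-0.014, -0.002, -0.004], [-0.013, -0.002, -0.005], [-0.014, -0.002, -0.004]] 
twist [[0.033, -0.002, 0.001], [0.033, -0.001, 0.002], [0.032, -0.002, 0.001], [0.033, -0.001, 0.002], [0.032, -0.002, 0.001], [0.033, -0.001, 0.002], [0.032, -0.002, 0.001], [0.033, -0.001, 0.002]] 
n 8
```

Call:
{"method": "apply_moves", "body": {
  "claw": [0.04, 0.04, 0.04, 0.04, 0.04, 0.04],
  "xyz": [
    [0, 0, 0],
    [0, 0, 0],
    [0, 0, 0],
    [0, 0, 0],
    [0, 0, 0],
    [0, 0, 0]
  ],
  "twist": [
    [0.06, 0, 0],
    [0.06, 0, 0],
    [0.06, 0, 0],
    [0.05, 0, 0],
    [0.03, 0, 0],
    [0, 0, 0]
  ]
}}

```text
clock: 10.2
position: [0.5328, 0.107, 0.2449]
tool_rot: [3.141, -0.012, 2.002]
force: [0.4, 0.8, -2.2]
grip_width: 0.0431
finger_force: 92.9
```

```bash
cat > fit.py <<'E'
from fk import *
s=bot.observe()
new=[s["qpos"].round(5).tolist(),s["position"].round(5).tolist(),s["tool_rot"].round(5).tolist()]; print(new)
D=[([-1.384,0.521,-0.036,1.599,0.021,1.021,-0.113],[.15869,.60416,.23070],[-3.14043,0,2.884793]),
([-0.40098,0.44136,0.16448,2.17596,-1.26286,0.16159,1.37849],[0.57529,0.12711,0.14935],[2.65746,-0.01116,1.99973]),
([-0.94372, 0.35983, 0.85557, 2.03172, -0.56797, 0.68943, 0.68745],[0.53369, 0.10773, 0.24708],[2.88102, -0.0105, 2.00292]),new]
best=[]
for sg in itertools.product([1,-1],repeat=4):
  for o1,o7 in itertools.product([0,1.57,3.14,-1.57],repeat=2):
    def res(p,raw=0):
        o=[]
        for q,P,E in D:
            t,r=fk(q,sg,p); o+=list(t-P)+list((R.from_euler("xyz",E).inv()*r).as_rotvec()*.3)
        return np.array(o) if raw else np.array(o+list(np.array(p[6:])*.01))
    L=least_squares(res,[o1,o7,.36,.42,.4,.25,0,0,0]); best.append((L.cost,sg,L.x,res(L.x,1)))
best.sort(key=lambda b:b[0])
for b in best[:1]+[best[9]]: print(b[0],b[1],b[2].round(4)); print(b[3].reshape(-1,6).round(4))
json.dump([best[0][1],list(best[0][2])],open("fk.json","w"))
E
python3 fit.py
```

```text
[[-0.90899, 0.51803, 0.87671, 1.8286, -0.47692, 1.02155, 0.59412], [0.53281, 0.10703, 0.2449], [3.14137, -0.01244, 2.00194]]
0.00014757856560895273 (-1, -1, -1, -1) [-8.8300e-02  1.4855e+00  2.8060e-01  4.9680e-01  3.8010e-01  2.7590e-01
  4.5500e-02 -2.2800e-02 -3.0000e-04]
[[-0.0042 -0.0002  0.0034 -0.0006  0.      0.0012]
 [ 0.0003  0.0014  0.0014  0.0002 -0.0123 -0.0021]
 [-0.0018 -0.0013  0.0014  0.     -0.0068  0.    ]
 [ 0.0031 -0.0002 -0.0062 -0.0003 -0.      0.0009]]
0.00014757856560896647 (-1, -1, -1, -1) [-8.8300e-02  1.4855e+00  2.8060e-01  4.9680e-01  3.8010e-01  2.7590e-01
  4.5500e-02 -2.2800e-02 -3.0000e-04]
[[-0.0042 -0.0002  0.0034 -0.0006  0.      0.0012]
 [ 0.0003  0.0014  0.0014  0.0002 -0.0123 -0.0021]
 [-0.0018 -0.0013  0.0014  0.     -0.0068  0.    ]
 [ 0.0031 -0.0002 -0.0062 -0.0003 -0.      0.0009]]
```

```bash
cat > ik.py <<'E'
from fk import *
sg,p=json.load(open("fk.json"))
lo=np.array([-2.91,-.3,-1.5,.17,-1.26,.16,-2.52]);hi=np.array([2.91,2.13,1.42,2.43,4.41,1.93,2.52])
def ik(T,q0,w=1e-3,marg=.03):
    Ro=R.from_matrix(T[:3,:3])
    def res(q):
        t,r=fk(q,sg,p); return np.r_[(t-T[:3,3])*10,(Ro.inv()*r).as_rotvec()*3,w*(q-q0)]
    L=least_squares(res,np.clip(q0,lo+marg+1e-3,hi-marg-1e-3),bounds=(lo+marg,hi-marg)); return L.x,np.linalg.norm(L.fun[:6])
E
python3 - <<'E'
from ik import *
B=brk(.5926,.1398,24.16); rng=np.random.default_rng(0)
for flip in [0,1]:
  for z in [.06,.005]:
    T=tcp(B,[0,0,z]); 
    if flip: T[:3,:2]*=-1
    S=[]
    for k in range(60):
        q,c=ik(T,lo+rng.random(7)*(hi-lo))
        if c<.01: S.append(q)
    print(flip,z,len(S)); 
    if S:
        S=np.array(S); S=S[np.argsort(S[:,4])]; print(S[::max(1,len(S)//10)].round(2))
E
```

```text
0 0.06 29
[[ 0.64  0.95 -1.3   2.24  1.78  0.76 -1.37]
 [ 0.67  1.07 -1.42  2.24  1.79  0.91 -1.32]
 [ 0.68  1.13 -1.47  2.24  1.8   0.98 -1.3 ]
 [ 0.68  1.13 -1.47  2.24  1.8   0.99 -1.3 ]
 [ 0.68  1.13 -1.47  2.24  1.8   0.99 -1.3 ]
 [ 0.51  0.72 -1.02  2.24  1.8   0.46 -1.49]
 [ 0.28  0.57 -0.68  2.24  1.96  0.22 -1.71]
 [ 0.24  0.55 -0.62  2.24  2.02  0.19 -1.78]
 [ 0.24  0.55 -0.62  2.24  2.02  0.19 -1.78]
 [-0.33  0.47  0.1   2.24  4.27  0.19  2.15]
 [-0.33  0.47  0.1   2.24  4.27  0.19  2.15]
 [-0.33  0.47  0.1   2.24  4.27  0.19  2.15]
 [-0.33  0.47  0.1   2.24  4.27  0.19  2.15]
 [-0.33  0.47  0.1   2.24  4.27  0.19  2.15]
 [-0.47  0.49  0.27  2.24  4.38  0.27  2.01]]
0 0.005 41
[[ 0.58  1.09 -1.26  2.19  1.9   0.83 -1.39]
 [ 0.61  1.2  -1.37  2.19  1.9   0.96 -1.33]
 [ 0.52  0.96 -1.12  2.19  1.91  0.67 -1.47]
 [ 0.63  1.32 -1.47  2.19  1.92  1.1  -1.27]
 [ 0.63  1.32 -1.47  2.19  1.92  1.1  -1.27]
 [ 0.43  0.85 -0.96  2.19  1.95  0.52 -1.57]
 [ 0.34  0.77 -0.82  2.19  2.01  0.4  -1.69]
 [-0.31  0.6   0.05  2.19  3.92  0.21  2.49]
 [-0.74  0.69  0.62  2.19  4.33  0.5   1.96
[... 495 characters left out ...]
 0.19  1.36]
 [-0.33  0.47  0.1   2.24  4.27  0.19 -0.99]
 [-0.33  0.47  0.1   2.24  4.27  0.19 -0.99]]
1 0.005 37
[[ 0.59  1.14 -1.31  2.19  1.9   0.89  1.78]
 [ 0.53  0.99 -1.15  2.19  1.91  0.7   1.69]
 [ 0.63  1.32 -1.47  2.19  1.92  1.1   1.87]
 [ 0.34  0.77 -0.81  2.19  2.01  0.4   1.45]
 [ 0.27  0.72 -0.71  2.19  2.09  0.33  1.34]
 [ 0.22  0.69 -0.63  2.19  2.17  0.28  1.25]
 [ 0.08  0.64 -0.45  2.19  2.48  0.19  0.89]
 [ 0.08  0.64 -0.45  2.19  2.48  0.19  0.89]
 [-0.26  0.6  -0.01  2.19  3.81  0.19 -0.52]
 [-0.56  0.63  0.39  2.19  4.24  0.37 -1.04]
 [-0.94  0.82  0.92  2.19  4.38  0.72 -1.33]
 [-1.07  1.01  1.18  2.19  4.38  0.97 -1.44]
 [-0.94  0.82  0.92  2.19  4.38  0.72 -1.33]]
```

```bash
cat > sim.py <<'E'
from ik import *
def jac(q):
    t0,r0=fk(q,sg,p);J=np.zeros((6,7))
    for i in range(7):
        d=np.array(q,float);d[i]+=1e-5;t,r=fk(d,sg,p);J[:3,i]=(t-t0)/1e-5;J[3:,i]=(r*r0.inv()).as_rotvec()/1e-5
    return J,t0,r0
qc=(lo+hi)/2
def track(q,t,r,n=4,k=0.,lam=1e-3,ref=None):
    ref=qc if ref is None else ref
    q=np.array(q,float)
    for _ in range(n):
        J,t0,r0=jac(q); e=np.r_[t-t0,(r*r0.inv()).as_rotvec()]
        free=np.ones(7,bool)
        for _ in range(3):
            Jf=J[:,free]; Ji=Jf.T@np.linalg.inv(Jf@Jf.T+lam**2*np.eye(6)); dq=np.zeros(7); dq[free]=Ji@e+(np.eye(free.sum())-Ji@Jf)@(k*(ref-q)[free])
            bad=free&(((q+dq)<lo)|((q+dq)>hi))
            if not bad.any(): break
            free&=~bad
        q=np.clip(q+dq,lo,hi)
    return q
def run(q,X,W,**kw):
    t,r=fk(q,sg,p)
    for x,w in zip(X,W):
        t=t+r.apply(x); r=r*R.from_rotvec(w); q=track(q,t,r,**kw)
    return q
E
python3 - <<'E'
from sim import *
q0=[-0.40098,0.44136,0.16448,2.17596,-1.26286,0.16159,1.37849]
X=[[0,0,-.02]]*4+[[0,0,-.01]]*3+[[0,0,0]];W=[[0,0,0]]*3+[[.05,0,0]]+[[.06,0,0]]*3+[[0,0,0]]
print("obs",[-0.94372, 0.35983, 0.85557, 2.03172, -0.56797, 0.68943, 0.68745])
for k in [0,.003,.01,.03]: print(k,run(q0,X,W,k=k).round(3), run(q0,X,W,k=k,ref=np.zeros(7)).round(3))
q1=[-0.94372, 0.35983, 0.85557, 2.03172, -0.56797, 0.68943, 0.68745]
W=[[.06,0,0]]*3+[[.05,0,0],[.03,0,0],[0,0,0]]
print("obs",[-0.90899, 0.51803, 0.87671, 1.8286, -0.47692, 1.02155, 0.59412])
for k in [0,.003,.01,.03]: print(k,run(q1,[[0,0,0]]*6,W,k=k).round(3))
E
```

```text
obs [-0.94372, 0.35983, 0.85557, 2.03172, -0.56797, 0.68943, 0.68745]
0 [-0.925  0.342  0.796  2.03  -0.486  0.668  0.589] [-0.925  0.342  0.796  2.03  -0.486  0.668  0.589]
0.003 [-0.847  0.319  0.692  2.03  -0.42   0.649  0.527] [-0.866  0.324  0.718  2.03  -0.436  0.653  0.542]
0.01 [-0.671  0.284  0.469  2.03  -0.29   0.622  0.406] [-0.74   0.296  0.556  2.03  -0.339  0.631  0.451]
0.03 [-2.80e-01  2.59e-01 -2.00e-03  2.03e+00 -5.00e-02  6.00e-01  1.79e-01] [-0.474  0.265  0.23   2.03  -0.165  0.607  0.288]
obs [-0.90899, 0.51803, 0.87671, 1.8286, -0.47692, 1.02155, 0.59412]
0 [-0.939  0.5    0.894  1.832 -0.441  1.021  0.56 ]
0.003 [-0.883  0.47   0.805  1.832 -0.385  1.002  0.507]
0.01 [-0.752  0.421  0.611  1.832 -0.275  0.972  0.404]
0.03 [-0.436  0.37   0.187  1.832 -0.069  0.944  0.209]
```

```bash
cat > search.py <<'E'
from sim import *
import sys,time
from multiprocessing import Pool
from scipy.spatial.transform import Slerp
B=brk(.5926,.1398,24.16)
vmax=.7*np.array([1.89,1.89,2.39,2.39,3.01,3.01,3.01])*.1
def legs(q,G,n):
    t0,r0=fk(q,sg,p); S=Slerp([0,1],R.concatenate([r0,R.from_matrix(G[:3,:3])])); mx=0
    for k in range(1,n+1):
        qn=track(q,t0+(G[:3,3]-t0)*k/n,S(k/n),n=1); mx=max(mx,np.max(abs(qn-q)/vmax)); q=qn
    q=track(q,G[:3,3],R.from_matrix(G[:3,:3]),n=3)
    t,r=fk(q,sg,p); return q,mx,np.linalg.norm(t-G[:3,3])+np.linalg.norm((r.inv()*R.from_matrix(G[:3,:3])).as_rotvec())
def mk(w): # x,y,z, tiltx, tilty (tool rotvec after down), yaw
    T=down(w[:3],w[5]); T[:3,:3]=T[:3,:3]@R.from_rotvec([w[3],w[4],0]).as_matrix(); return T
q0=np.array([-0.90899,0.51803,0.87671,1.8286,-0.47692,1.02155,0.59412])
def trial(seed):
    rng=np.random.default_rng(seed); nw=rng.integers(1,4); q=q0; ws=[];M=0
    for i in range(nw):
        w=[rng.uniform(.45,.72),rng.uniform(-.2,.25),rng.uniform(.22,.35),rng.uniform(-.7,.7),rng.uniform(-.7,.7),114+rng.uniform(-100,60)]
        w=np.round(w,2); q,m,e=legs(q,mk(w),12); M=max(M,m); ws.append(w.tolist())
        if e>.02 or m>2.5: return None
    for flip in [0]:
        G=tcp(B,[0,0,.09]); qq,m,e=legs(q,G,12); 
        if e>.01: return None
        q3,m2,e2=legs(qq,tcp(B,[0,0,.005]),10); M=max(M,m)
        if e2>.01: return None
        return (M,m2,ws,qq.round(2).tolist(),q3.round(2).tolist())
if __name__=="__main__":
    t=time.time();out=[]
    with Pool() as P:
        for r in P.imap_unordered(trial,range(1500),chunksize=4):
            if r: out.append(r)
            if time.time()-t>240: P.terminate();break
    out.sort(key=lambda r:max(r[0],2*r[1])); print(len(out))
    for r in out[:5]: print(round(r[0],2),round(r[1],2),*r[2:])
E
nproc; OMP_NUM_THREADS=1 timeout 300 python3 search.py
```

```text
4
8
5.76 0.27 [[0.47, 0.05, 0.31, -0.53, 0.18, 40.34]] [0.31, 0.49, -0.7, 2.26, 1.77, 0.18, -1.54] [0.32, 0.75, -0.78, 2.19, 2.04, 0.37, -1.72]
6.97 0.26 [[0.62, 0.12, 0.25, 0.15, 0.08, 88.99], [0.51, -0.12, 0.35, -0.56, 0.29, 19.04]] [0.29, 0.48, -0.67, 2.26, 1.79, 0.16, -1.56] [0.31, 0.74, -0.76, 2.19, 2.05, 0.36, -1.74]
7.28 0.26 [[0.47, 0.06, 0.27, -0.7, -0.18, 55.22], [0.57, -0.01, 0.23, -0.04, -0.57, 133.08]] [0.34, 0.5, -0.73, 2.26, 1.75, 0.2, -1.52] [0.33, 0.76, -0.8, 2.19, 2.02, 0.39, -1.71]
7.4 0.26 [[0.5, -0.03, 0.25, 0.45, 0.01, 137.6], [0.47, 0.21, 0.34, -0.66, 0.19, 115.41], [0.49, 0.18, 0.29, -0.35, 0.11, 30.25]] [0.33, 0.5, -0.72, 2.26, 1.76, 0.19, -1.53] [0.33, 0.75, -0.79, 2.19, 2.03, 0.38, -1.71]
8.33 0.27 [[0.59, 0.21, 0.3, 0.53, 0.3, 103.11], [0.5, -0.1, 0.27, 0.02, 0.2, 27.19], [0.48, 0.04, 0.28, -0.51, -0.3, 115.94]] [0.3, 0.49, -0.68, 2.26, 1.78, 0.17, -1.55] [0.31, 0.75, -0.77, 2.19, 2.04, 0.37, -1.73]
```

```bash
cat > s2.py <<'E'
from search import *
base=[.47,.05,.31,-.53,.18,40.34]; sc=np.array([.05,.06,.05,.2,.25,35])
def ev(ws):
    q=q0;M=0
    for w in ws:
        q,m,e=legs(q,mk(w),14); M=max(M,m)
        if e>.02 or m>4: return None
    qq,m,e=legs(q,tcp(B,[0,0,.06]),18); M=max(M,m)
    if e>.01: return None
    q3,m2,e2=legs(qq,tcp(B,[0,0,.005]),8)
    if e2>.01 or q3[4]<1: return None
    return M,m2,[np.round(w,2).tolist() for w in ws],q.round(2).tolist(),qq.round(2).tolist(),q3.round(2).tolist()
def trial2(seed):
    rng=np.random.default_rng(seed); ws=[base+sc*rng.normal(size=6)]
    if seed%2: ws.append([rng.uniform(.47,.6),rng.uniform(0,.15),rng.uniform(.2,.3),rng.uniform(-.8,0),rng.uniform(-.5,.5),rng.uniform(40,120)])
    return ev(ws)
if __name__=="__main__":
    t=time.time();out=[]
    with Pool() as P:
        for r in P.imap_unordered(trial2,range(4000),chunksize=2):
            if r: out.append(r)
            if time.time()-t>150: P.terminate();break
    out.sort(key=lambda r:r[0]); print(len(out))
    for r in out[:5]: print(round(r[0],2),round(r[1],2),*r[2:])
E
OMP_NUM_THREADS=1 timeout 200 python3 s2.py
```

```text
756
0.91 0.16 [[0.49, 0.03, 0.3, -0.46, -0.09, -27.21], [0.58, 0.05, 0.23, -0.62, -0.28, 90.36]] [-0.92, 0.38, 0.69, 2.19, 1.02, 0.19, -1.3] [0.2, 0.54, -0.57, 2.24, 2.1, 0.16, -1.87] [0.21, 0.69, -0.62, 2.19, 2.18, 0.27, -1.91]
0.97 0.16 [[0.48, 0.08, 0.35, -0.5, 0.06, 11.05], [0.56, 0.01, 0.21, -0.66, -0.13, 65.85]] [-0.91, 0.41, 0.69, 2.23, 1.1, 0.26, -1.76] [0.2, 0.54, -0.57, 2.24, 2.09, 0.16, -1.86] [0.21, 0.69, -0.63, 2.19, 2.17, 0.28, -1.9]
0.99 0.16 [[0.52, 0.08, 0.38, -0.37, -0.29, -25.34], [0.52, 0.06, 0.21, -0.41, -0.39, 116.94]] [-0.59, 0.25, 0.28, 2.32, 1.18, 0.22, -0.98] [0.24, 0.55, -0.62, 2.24, 2.02, 0.19, -1.79] [0.25, 0.71, -0.67, 2.19, 2.12, 0.3, -1.84]
1.04 0.16 [[0.48, 0.12, 0.34, -0.51, 0.11, 28.22], [0.51, 0.07, 0.23, -0.38, -0.43, 112.8]] [-1.18, 0.33, 0.9, 2.3, 0.54, 0.22, -0.46] [0.24, 0.55, -0.62, 2.24, 2.02, 0.19, -1.79] [0.25, 0.71, -0.67, 2.19, 2.12, 0.3, -1.84]
1.12 0.16 [[0.46, 0.13, 0.37, -0.47, 0.46, 89.86], [0.52, 0.07, 0.27, -0.7, -0.22, 77.05]] [-1.05, 0.23, 0.61, 2.27, 1.17, 0.47, -1.73] [0.2, 0.54, -0.57, 2.24, 2.09, 0.16, -1.87] [0.21, 0.69, -0.63, 2.19, 2.17, 0.28, -1.9]
```

Run:
```python
from search import *
plan(pose(),[(mk([.48,.12,.34,-.51,.11,28.2]),15)],0)
```

```text
xyz [[0.002, -0.003, -0.006], [0.002, -0.003, -0.006], [0.002, -0.003, -0.007], [0.001, -0.003, -0.007], [0.001, -0.002, -0.007], [0.0, -0.002, -0.007], [0.0, -0.002, -0.007], [0.0, -0.002, -0.007], [-0.001, -0.002, -0.007], [-0.001, -0.001, -0.007], [-0.001, -0.001, -0.007], [-0.001, -0.001, -0.007], [-0.002, 0.0, -0.007], [-0.002, 0.0, -0.007], [-0.002, 0.001, -0.007]] 
twist [[-0.033, -0.02, 0.098], [-0.033, -0.02, 0.098], [-0.033, -0.02, 0.098], [-0.034, -0.02, 0.098], [-0.033, -0.02, 0.098], [-0.034, -0.02, 0.098], [-0.034, -0.021, 0.098], [-0.033, -0.021, 0.098], [-0.034, -0.02, 0.098], [-0.033, -0.021, 0.098], [-0.034, -0.02, 0.098], [-0.033, -0.021, 0.098], [-0.034, -0.02, 0.098], [-0.033, -0.021, 0.098], [-0.034, -0.02, 0.098]] 
n 15
```

Call:
{"method": "apply_moves", "body": {
  "claw": [0.04, 0.04, 0.04, 0.04, 0.04, 0.04, 0.04, 0.04, 0.04, 0.04, 0.04, 0.04, 0.04, 0.04, 0.04],
  "xyz": [
    [0.002, -0.003, -0.006],
    [0.002, -0.003, -0.006],
    [0.002, -0.003, -0.007],
    [0.001, -0.003, -0.007],
    [0.001, -0.002, -0.007],
    [0.0, -0.002, -0.007],
    [0.0, -0.002, -0.007],
    [0.0, -0.002, -0.007],
    [-0.001, -0.002, -0.007],
    [-0.001, -0.001, -0.007],
    [-0.001, -0.001, -0.007],
    [-0.001, -0.001, -0.007],
    [-0.002, 0.0, -0.007],
    [-0.002, 0.0, -0.007],
    [-0.002, 0.001, -0.007]
  ],
  "twist": [
    [-0.033, -0.02, 0.098],
    [-0.033, -0.02, 0.098],
    [-0.033, -0.02, 0.098],
    [-0.034, -0.02, 0.098],
    [-0.033, -0.02, 0.098],
    [-0.034, -0.02, 0.098],
    [-0.034, -0.021, 0.098],
    [-0.033, -0.021, 0.098],
    [-0.034, -0.02, 0.098],
    [-0.033, -0.021, 0.098],
    [-0.034, -0.02, 0.098],
    [-0.033, -0.021, 0.098],
    [-0.034, -0.02, 0.098],
    [-0.033, -0.021, 0.098],
    [-0.034, -0.02, 0.098]
  ]
}}

```text
clock: 11.7
position: [0.4791, 0.1197, 0.3397]
tool_rot: [2.631, -0.107, 0.516]
force: [0.3, -0.2, -1.6]
grip_width: 0.0436
finger_force: 92.9
```

```bash
cat > s3.py <<'E'
import s2; from search import *
import search
q0=np.array(bot.observe()["qpos"]); 
def tr(seed):
    rng=np.random.default_rng(seed); w=np.array([.51,.07,.23,-.38,-.43,112.8])+(np.array([.03,.04,.03,.15,.2,15])*rng.normal(size=6) if seed else 0)
    s2.q0=q0; return s2.ev([w])
if __name__=="__main__":
    print(q0.round(3), tr(0)); 
    with Pool() as P: out=[r for r in P.map(tr,range(1,121)) if r]
    out.sort(key=lambda r:r[0]-8*min(.1,r[4][5]-.16))
    for r in out[:4]: print(round(r[0],2),round(r[1],2),*r[2:])
    plan(pose(),[(mk(out[0][2][0]),16)],0)
E
OMP_NUM_THREADS=1 python3 s3.py
```

```text
[-1.719  0.48   1.409  1.998  0.021  0.876 -1.47 ] (np.float64(1.1676340341626563), np.float64(0.16180750100188787), [[0.51, 0.07, 0.23, -0.38, -0.43, 112.8]], [-1.19, 0.33, 0.91, 2.28, 0.5, 0.23, -0.43], [0.24, 0.55, -0.62, 2.24, 2.02, 0.19, -1.78], [0.25, 0.71, -0.68, 2.19, 2.12, 0.31, -1.84])
1.14 0.16 [[0.52, -0.01, 0.23, -0.11, -0.73, 121.79]] [-1.23, 0.52, 1.05, 2.25, 0.7, 0.32, -0.41] [0.25, 0.55, -0.63, 2.24, 2.01, 0.2, -1.77] [0.26, 0.71, -0.69, 2.19, 2.11, 0.31, -1.82]
1.08 0.16 [[0.5, 0.07, 0.23, -0.41, -0.42, 109.41]] [-1.26, 0.35, 0.97, 2.32, 0.51, 0.21, -0.53] [0.22, 0.54, -0.6, 2.24, 2.05, 0.18, -1.82] [0.23, 0.7, -0.66, 2.19, 2.14, 0.29, -1.86]
1.12 0.16 [[0.53, 0.09, 0.21, -0.38, -0.43, 113.66]] [-1.15, 0.4, 0.84, 2.25, 0.47, 0.21, -0.44] [0.23, 0.55, -0.61, 2.24, 2.04, 0.18, -1.8] [0.24, 0.7, -0.66, 2.19, 2.13, 0.3, -1.85]
0.98 0.16 [[0.55, 0.08, 0.2, -0.41, -0.5, 109.38]] [-1.18, 0.53, 0.91, 2.22, 0.49, 0.17, -0.56] [0.2, 0.54, -0.57, 2.24, 2.09, 0.16, -1.86] [0.21, 0.69, -0.63, 2.19, 2.17, 0.28, -1.9]
xyz [[-0.003, 0.004, 0.01], [-0.003, 0.004, 0.01], [-0.003, 0.003, 0.01], [-0.003, 0.003, 0.01], [-0.003, 0.002, 0.01], [-0.004, 0.002, 0.01], [-0.004, 0.001, 0.01], [-0.004, 0.001, 0.01], [-0.003, 0.0, 0.01], [-0.003, 0.0, 0.01], [-0.003, -0.001, 0.011], [-0.003, -0.001, 0.01], [-0.003, -0.002, 0.011], [-0.003, -0.002, 0.01], [-0.003, -0.002, 0.011], [-0.002, -0.003, 0.01]] 
twist [[-0.013, -0.009, -0.102], [-0.013, -0.009, -0.102], [-0.013, -0.009, -0.102], [-0.013, -0.009, -0.102], [-0.013, -0.008, -0.102], [-0.012, -0.008, -0.102], [-0.012, -0.009, -0.102], [-0.013, -0.009, -0.102], [-0.012, -0.008, -0.102], [-0.013, -0.009, -0.102], [-0.012, -0.008, -0.102], [-0.013, -0.009, -0.102], [-0.012, -0.008, -0.102], [-0.013, -0.009, -0.101], [-0.012, -0.008, -0.102], [-0.013, -0.009, -0.101]] 
n 16
```

Call:
{"method": "apply_moves", "body": {
  "claw": [0.04, 0.04, 0.04, 0.04, 0.04, 0.04, 0.04, 0.04, 0.04, 0.04, 0.04, 0.04, 0.04, 0.04, 0.04, 0.04],
  "xyz": [
    [-0.003, 0.004, 0.01],
    [-0.003, 0.004, 0.01],
    [-0.003, 0.003, 0.01],
    [-0.003, 0.003, 0.01],
    [-0.003, 0.002, 0.01],
    [-0.004, 0.002, 0.01],
    [-0.004, 0.001, 0.01],
    [-0.004, 0.001, 0.01],
    [-0.003, 0.0, 0.01],
    [-0.003, 0.0, 0.01],
    [-0.003, -0.001, 0.011],
    [-0.003, -0.001, 0.01],
    [-0.003, -0.002, 0.011],
    [-0.003, -0.002, 0.01],
    [-0.003, -0.002, 0.011],
    [-0.002, -0.003, 0.01]
  ],
  "twist": [
    [-0.013, -0.009, -0.102],
    [-0.013, -0.009, -0.102],
    [-0.013, -0.009, -0.102],
    [-0.013, -0.009, -0.102],
    [-0.013, -0.008, -0.102],
    [-0.012, -0.008, -0.102],
    [-0.012, -0.009, -0.102],
    [-0.013, -0.009, -0.102],
    [-0.012, -0.008, -0.102],
    [-0.013, -0.009, -0.102],
    [-0.012, -0.008, -0.102],
    [-0.013, -0.009, -0.102],
    [-0.012, -0.008, -0.102],
    [-0.013, -0.009, -0.101],
    [-0.012, -0.008, -0.102],
    [-0.013, -0.009, -0.101]
  ]
}}

```text
clock: 13.3
position: [0.5196, -0.0102, 0.2302]
tool_rot: [3.011, 0.727, 2.084]
force: [0.5, -0.2, -2.5]
grip_width: 0.0431
finger_force: 93.0
```

```bash
cat > s4.py <<'E'
from search import *
q=np.array(bot.observe()["qpos"]); print(q.round(3)); t,r=fk(q,sg,p); print("fk err",t-bot.observe()["position"])
for z in [.05,.06,.075,.09]:
    a=legs(q,tcp(B,[0,0,z]),18); print(z,a[0].round(2),a[1:])
plan(pose(),[(tcp(B,[0,0,.06]),18)],0)
E
python3 s4.py
```

```text
[-1.271  0.526  0.984  2.257  0.697  0.422 -0.467]
fk err [-0.02280876  0.03242137 -0.01607132]
0.05 [ 0.24  0.58 -0.63  2.23  2.06  0.21 -1.82] (np.float64(1.6255136103994539), np.float64(1.621972138371962e-13))
0.06 [ 0.25  0.55 -0.64  2.24  2.    0.2  -1.77] (np.float64(1.4990318118402846), np.float64(4.817848090358461e-13))
0.075 [ 0.26  0.52 -0.64  2.25  1.92  0.17 -1.69] (np.float64(1.715079013245955), np.float64(1.6704876187720123e-13))
0.09 [ 0.31  0.49 -0.7   2.26  1.77  0.18 -1.54] (np.float64(1.6187988486957066), np.float64(9.718090379433901e-13))
xyz [[0.008, 0.006, 0.001], [0.008, 0.006, 0.002], [0.008, 0.005, 0.002], [0.008, 0.005, 0.003], [0.008, 0.005, 0.003], [0.008, 0.005, 0.003], [0.008, 0.005, 0.004], [0.008, 0.004, 0.004], [0.008, 0.004, 0.005], [0.007, 0.004, 0.005], [0.007, 0.004, 0.005], [0.007, 0.004, 0.006], [0.007, 0.003, 0.006], [0.007, 0.003, 0.006], [0.007, 0.003, 0.007], [0.007, 0.003, 0.007], [0.006, 0.002, 0.007], [0.006, 0.002, 0.007]] 
twist [[-0.019, 0.037, 0.018], [-0.019, 0.037, 0.018], [-0.019, 0.037, 0.018], [-0.019, 0.037, 0.018], [-0.019, 0.037, 0.018], [-0.019, 0.037, 0.018], [-0.019, 0.037, 0.017], [-0.019, 0.037, 0.018], [-0.019, 0.037, 0.017], [-0.019, 0.037, 0.018], [-0.019, 0.037, 0.017], [-0.019, 0.037, 0.018], [-0.019, 0.037, 0.017], [-0.019, 0.036, 0.018], [-0.019, 0.037, 0.017], [-0.019, 0.036, 0.018], [-0.019, 0.037, 0.017], [-0.019, 0.036, 0.018]] 
n 18
```

```bash
cat > fk.py <<'E'
from h import *
from scipy.optimize import least_squares
import itertools,json
def fk(q,s,p):
    E=lambda ax,v:R.from_euler(ax,v); o=p[:7]; d=p[7:11]; a=p[11:17]; b=p[17:23]
    t=np.array([0,0,d[0]]);r=E("z",s[0]*q[0]+o[0]); t=t+r.apply([a[0],b[0],0]); r=r*E("y",q[1]+o[1]); t=t+r.apply([a[1],b[1],0]);r=r*E("z",s[1]*q[2]+o[2])
    t=t+r.apply([a[2],b[2],d[1]]); r=r*E("y",q[3]+o[3]); t=t+r.apply([a[3],b[3],0]); r=r*E("z",s[2]*q[4]+o[4]); t=t+r.apply([a[4],b[4],d[2]])
    r=r*E("y",q[5]+o[5]); t=t+r.apply([a[5],b[5],0]); r=r*E("z",s[3]*q[6]+o[6]); return t+r.apply([0,0,d[3]]),r
E
cat > fit.py <<'E'
from fk import *
s=bot.observe()
D=[([-1.384,0.521,-0.036,1.599,0.021,1.021,-0.113],[.15869,.60416,.23070],[-3.14043,0,2.884793]),
([-0.40098,0.44136,0.16448,2.17596,-1.26286,0.16159,1.37849],[0.57529,0.12711,0.14935],[2.65746,-0.01116,1.99973]),
([-0.94372, 0.35983, 0.85557, 2.03172, -0.56797, 0.68943, 0.68745],[0.53369, 0.10773, 0.24708],[2.88102, -0.0105, 2.00292]),
([-0.90899, 0.51803, 0.87671, 1.8286, -0.47692, 1.02155, 0.59412], [0.53281, 0.10703, 0.2449], [3.14137, -0.01244, 2.00194]),
([-1.719,.48,1.409,1.998,.021,.876,-1.47],[.4791,.1197,.3397],[2.631,-.107,.516]),
(s["qpos"],s["position"],s["tool_rot"])]
sg=(-1,-1,-1,-1)
def res(p,raw=0):
    o=[]
    for q,P,E in D:
        t,r=fk(q,sg,p); o+=list(t-P)+list((R.from_euler("xyz",E).inv()*r).as_rotvec()*.3)
    return np.array(o) if raw else np.array(o+list(p[[1,2,3,4,5]]*.02)+list(p[11:]*.02))
p0=np.zeros(23); p0[0]=-.088;p0[6]=1.4855;p0[7:11]=[.28,.45,.4,.276]
L=least_squares(res,p0); print(L.cost,L.x.round(3).tolist());print(res(L.x,1).reshape(-1,6).round(4)); json.dump([sg,list(L.x)],open("fk.json","w"))
E
python3 fit.py; sed -i 's/^B=brk.*/B=brk(.5926,.1398,24.16)/' search.py; python3 s4.py
```

```text
4.555092417486787e-07 [0.001, 0.0, -0.001, 0.0, 0.001, 0.0, 1.57, 0.319, 0.529, 0.419, 0.327, -0.0, 0.0, 0.002, -0.001, 0.0, -0.0, -0.011, -0.011, -0.019, -0.019, 0.0, 0.0]
[[ 0.     -0.      0.0001 -0.0003  0.      0.0001]
 [ 0.0001  0.     -0.      0.0002  0.     -0.0001]
 [-0.     -0.0001  0.      0.0001  0.0001 -0.0001]
 [-0.0001 -0.     -0.0002  0.0001  0.0001 -0.0001]
 [ 0.0001  0.0001  0.0001  0.0002  0.0003  0.0002]
 [-0.0001  0.      0.0001  0.0002 -0.0001 -0.0001]]
[-1.271  0.526  0.984  2.257  0.697  0.422 -0.467]
fk err [-1.25630407e-04  2.51301084e-06  5.81750215e-05]
0.05 [ 0.14  0.54 -0.55  2.21  1.93  0.2  -1.73] (np.float64(1.0945815291874499), np.float64(9.089659556050379e-15))
0.06 [ 0.15  0.51 -0.55  2.22  1.87  0.19 -1.67] (np.float64(1.1419073939814193), np.float64(3.176849712953701e-14))
0.075 [ 0.16  0.47 -0.55  2.23  1.75  0.17 -1.56] (np.float64(1.2287478769448517), np.float64(1.1978814262779698e-12))
0.09 [ 0.19  0.44 -0.59  2.24  1.58  0.17 -1.4 ] (np.float64(1.3466974887754413), np.float64(2.7676291631839167e-12))
xyz [[0.008, 0.006, 0.001], [0.008, 0.006, 0.002], [0.008, 0.005, 0.002], [0.008, 0.005, 0.003], [0.008, 0.005, 0.003], [0.008, 0.005, 0.003], [0.008, 0.005, 0.004], [0.008, 0.004, 0.004], [0.008, 0.004, 0.005], [0.007, 0.004, 0.005], [0.007, 0.004, 0.005], [0.007, 0.004, 0.006], [0.007, 0.003, 0.006], [0.007, 0.003, 0.006], [0.007, 0.003, 0.007], [0.007, 0.003, 0.007], [0.006, 0.002, 0.007], [0.006, 0.002, 0.007]] 
twist [[-0.019, 0.037, 0.018], [-0.019, 0.037, 0.018], [-0.019, 0.037, 0.018], [-0.019, 0.037, 0.018], [-0.019, 0.037, 0.018], [-0.019, 0.037, 0.018], [-0.019, 0.037, 0.017], [-0.019, 0.037, 0.018], [-0.019, 0.037, 0.017], [-0.019, 0.037, 0.018], [-0.019, 0.037, 0.017], [-0.019, 0.037, 0.018], [-0.019, 0.037, 0.017], [-0.019, 0.036, 0.018], [-0.019, 0.037, 0.017], [-0.019, 0.036, 0.018], [-0.019, 0.037, 0.017], [-0.019, 0.036, 0.018]] 
n 18
```

Call:
{"method": "apply_moves", "body": {
  "claw": [0.04, 0.04, 0.04, 0.04, 0.04, 0.04, 0.04, 0.04, 0.04],
  "xyz": [
    [0.008, 0.006, 0.001],
    [0.008, 0.006, 0.002],
    [0.008, 0.005, 0.002],
    [0.008, 0.005, 0.003],
    [0.008, 0.005, 0.003],
    [0.008, 0.005, 0.003],
    [0.008, 0.005, 0.004],
    [0.008, 0.004, 0.004],
    [0.008, 0.004, 0.005]
  ],
  "twist": [
    [-0.019, 0.037, 0.018],
    [-0.019, 0.037, 0.018],
    [-0.019, 0.037, 0.018],
    [-0.019, 0.037, 0.018],
    [-0.019, 0.037, 0.018],
    [-0.019, 0.037, 0.018],
    [-0.019, 0.037, 0.017],
    [-0.019, 0.037, 0.018],
    [-0.019, 0.037, 0.017]
  ]
}}

```text
clock: 14.2
position: [0.5432, 0.0604, 0.1799]
tool_rot: [2.785, 0.365, 1.988]
force: [0.1, -0.4, -3.2]
grip_width: 0.0434
finger_force: 92.9
```

```bash
sed -i 's/,18)/,16)/g' s4.py; python3 s4.py
```

```text
[-0.919  0.411  0.626  2.248  0.5    0.19  -0.372]
fk err [-2.75256586e-04 -2.79964408e-04 -8.75756489e-05]
0.05 [ 0.14  0.54 -0.55  2.21  1.93  0.2  -1.73] (np.float64(0.6884945791432524), np.float64(2.4558906453013374e-15))
0.06 [ 0.15  0.51 -0.55  2.22  1.87  0.19 -1.67] (np.float64(0.6379562767785739), np.float64(7.52787042695495e-15))
0.075 [ 0.15  0.47 -0.55  2.23  1.75  0.17 -1.56] (np.float64(0.6345563476786915), np.float64(1.033481422852433e-13))
0.09 [ 0.18  0.44 -0.57  2.24  1.59  0.16 -1.41] (np.float64(0.6458441468285077), np.float64(1.7303124345557816e-13))
xyz [[0.004, 0.002, 0.003], [0.004, 0.002, 0.003], [0.004, 0.002, 0.003], [0.004, 0.002, 0.003], [0.004, 0.002, 0.003], [0.004, 0.002, 0.003], [0.004, 0.002, 0.004], [0.004, 0.002, 0.004], [0.004, 0.001, 0.004], [0.004, 0.001, 0.004], [0.004, 0.001, 0.004], [0.004, 0.001, 0.004], [0.003, 0.001, 0.004], [0.004, 0.001, 0.004], [0.003, 0.002, 0.004], [0.004, 0.001, 0.004]] 
twist [[-0.01, 0.021, 0.009], [-0.01, 0.021, 0.009], [-0.01, 0.021, 0.01], [-0.01, 0.021, 0.009], [-0.01, 0.021, 0.009], [-0.011, 0.021, 0.01], [-0.01, 0.021, 0.009], [-0.011, 0.021, 0.01], [-0.01, 0.021, 0.009], [-0.011, 0.02, 0.01], [-0.01, 0.021, 0.009], [-0.011, 0.02, 0.01], [-0.01, 0.021, 0.009], [-0.011, 0.02, 0.01], [-0.01, 0.021, 0.009], [-0.011, 0.02, 0.01]] 
n 16
```

Call:
{"method": "apply_moves", "body": {
  "claw": [0.04, 0.04, 0.04, 0.04, 0.04, 0.04, 0.04, 0.04, 0.04, 0.04, 0.04, 0.04, 0.04, 0.04, 0.04, 0.04, 0.04],
  "xyz": [
    [0.004, 0.002, 0.003],
    [0.004, 0.002, 0.003],
    [0.004, 0.002, 0.003],
    [0.004, 0.002, 0.003],
    [0.004, 0.002, 0.003],
    [0.004, 0.002, 0.003],
    [0.004, 0.002, 0.004],
    [0.004, 0.002, 0.004],
    [0.004, 0.001, 0.004],
    [0.004, 0.001, 0.004],
    [0.004, 0.001, 0.004],
    [0.004, 0.001, 0.004],
    [0.003, 0.001, 0.004],
    [0.004, 0.001, 0.004],
    [0.003, 0.002, 0.004],
    [0.004, 0.001, 0.004],
    [0, 0, 0]
  ],
  "twist": [
    [-0.01, 0.021, 0.009],
    [-0.01, 0.021, 0.009],
    [-0.01, 0.021, 0.01],
    [-0.01, 0.021, 0.009],
    [-0.01, 0.021, 0.009],
    [-0.011, 0.021, 0.01],
    [-0.01, 0.021, 0.009],
    [-0.011, 0.021, 0.01],
    [-0.01, 0.021, 0.009],
    [-0.011, 0.02, 0.01],
    [-0.01, 0.021, 0.009],
    [-0.011, 0.02, 0.01],
    [-0.01, 0.021, 0.009],
    [-0.011, 0.02, 0.01],
    [-0.01, 0.021, 0.009],
    [-0.011, 0.02, 0.01],
    [0, 0, 0]
  ]
}}

```text
clock: 15.9
position: [0.5648, 0.1263, 0.1261]
tool_rot: [2.621, 0.002, 1.991]
force: [0.3, 0.3, -2.2]
grip_width: 0.0432
finger_force: 92.9
```

Run:
```python
from h import *
B=brk(.5926,.1398,24.16)
s=bot.observe();print(s["qpos"].round(3)); print((np.linalg.inv(B)@pose(s)).round(4))
f=bot.grab_frame("wrist"); crop(f,"w3.png",220,420,0,240,2.5)
import pickle; pickle.dump((f,pose()),open("w3.pkl","wb"))
for x in [-.0095,.0095]:
  for y in [.046,.063]:
    print(x,y,[proj(f,(B@[x,y,z,1])[:3])[0].round(1).tolist() for z in [0,.014]])
for p in [[.056,-.008,-.0012],[.056,.008,-.0012],[.042,-.023,-.0012],[.042,.023,-.0012]]: print(p,proj(f,(pose()@[*p,1])[:3])[0].round(1))
```

```text
[ 0.137  0.51  -0.532  2.219  1.867  0.186 -1.674]
[[ 5.00e-04  1.00e+00 -3.30e-03 -1.20e-03]
 [ 1.00e+00 -5.00e-04 -2.90e-03 -1.00e-03]
 [-2.90e-03 -3.30e-03 -1.00e+00  5.97e-02]
 [ 0.00e+00  0.00e+00  0.00e+00  1.00e+00]]
-0.0095 0.046 [[304.4, 169.0], [303.1, 172.3]]
-0.0095 0.063 [[304.0, 132.8], [302.7, 133.5]]
0.0095 0.046 [[343.5, 169.0], [345.0, 172.3]]
0.0095 0.063 [[344.0, 132.7], [345.7, 133.5]]
[0.056, -0.008, -0.0012] [297.3 162. ]
[0.056, 0.008, -0.0012] [344.6 161.9]
[0.042, -0.023, -0.0012] [254.7 202.9]
[0.042, 0.023, -0.0012] [387.1 202.8]
```

View pics/w3.png

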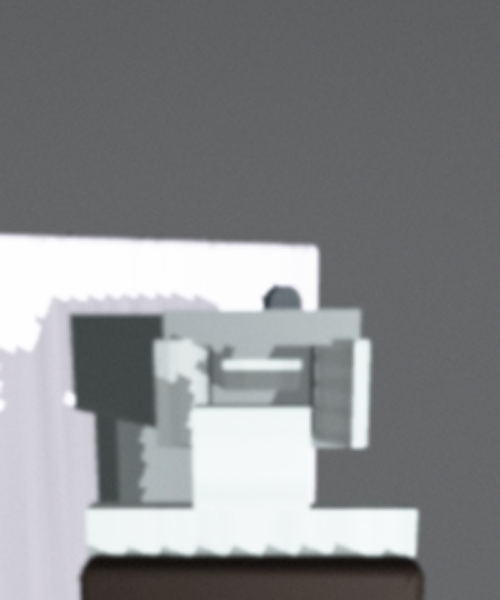

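The crop shows the left ear end at (298–345,163) and the slot walls at about u = 304 and 345. Both match the prediction within about 1 mm, so I'm going in.

Run:
```python
from h import *
B=brk(.5926,.1398,24.16)
plan(pose(),[(tcp(B,[.0003,-.001,.030]),6),(tcp(B,[.0003,-.001,.012]),6)],0)
```

```text
xyz [[0.0, 0.0, 0.005], [0.0, 0.0, 0.005], [0.0, 0.0, 0.005], [0.0, 0.001, 0.005], [0.0, 0.0, 0.005], [0.0, 0.001, 0.005], [0.0, 0.0, 0.003], [0.0, 0.0, 0.003], [0.0, 0.0, 0.003], [0.0, 0.0, 0.003], [0.0, 0.0, 0.003], [0.0, 0.0, 0.003]] 
twist [[-0.001, 0.001, 0.0], [-0.001, 0.001, 0.0], [0.0, 0.0, 0.0], [-0.001, 0.001, 0.0], [0.0, 0.0, 0.0], [-0.001, 0.001, 0.0], [0.0, 0.0, 0.0], [0.0, 0.0, 0.0], [0.0, 0.0, 0.0], [0.0, 0.0, 0.0], [0.0, 0.0, 0.0], [0.0, 0.0, 0.0]] 
n 12
```

Call:
{"method": "apply_moves", "body": {
  "claw": [0.04, 0.04, 0.04, 0.04, 0.04, 0.04, 0.04, 0.04, 0.04],
  "xyz": [
    [0.0, 0.0, 0.005],
    [0.0, 0.0, 0.005],
    [0.0, 0.0, 0.005],
    [0.0, 0.001, 0.005],
    [0.0, 0.0, 0.005],
    [0.0, 0.001, 0.005],
    [0.0, 0.0, 0.003],
    [0.0, 0.0, 0.003],
    [0.0, 0.0, 0.003]
  ],
  "twist": [
    [-0.001, 0.001, 0.0],
    [-0.001, 0.001, 0.0],
    [0.0, 0.0, 0.0],
    [-0.001, 0.001, 0.0],
    [0.0, 0.0, 0.0],
    [-0.001, 0.001, 0.0],
    [0.0, 0.0, 0.0],
    [0.0, 0.0, 0.0],
    [0.0, 0.0, 0.0]
  ],
  "force": 120
}}

```text
clock: 16.85
position: [0.5841, 0.1349, 0.0926]
tool_rot: [2.618, 0.002, 1.995]
force: [-2.9, -2.9, 2.6]
grip_width: 0.0424
finger_force: 122.4
```

```bash
cat > st.py <<'E'
from h import *
B=brk(.5926,.1398,24.16); s=bot.observe(); Q=np.linalg.inv(B)@pose(s)
print("tcp in B",Q[:3,3].round(4),"rot",R.from_matrix(tcp(B,[0,0,0])[:3,:3].T@pose(s)[:3,:3]).as_rotvec().round(4),"F in B",(B[:3,:3].T@s["force"]).round(1),"M",(B[:3,:3].T@s["moment"]).round(2),s["grip_width"],s["clock"])
E
python3 st.py
```

```text
tcp in B [ 0.0004 -0.001   0.0201] rot [ 0.0003 -0.0004 -0.003 ] F in B [-2.  -1.5  4.2] M [-0.09  0.81  0.03] 0.04243580041496587 16.85
```

Call:
{"method": "apply_moves", "body": {
  "claw": [0.04, 0.04, 0.04, 0.04, 0.04, 0.04],
  "xyz": [
    [0.0, 0.0, 0.003],
    [0.0, 0.0, 0.003],
    [0.0, 0.0, 0.003],
    [0.0, 0.0, 0.003],
    [0.0, 0.0, 0.002],
    [0, 0, 0]
  ],
  "twist": [
    [0, 0, 0],
    [0, 0, 0],
    [0, 0, 0],
    [0, 0, 0],
    [0, 0, 0],
    [0, 0, 0]
  ]
}}

```text
clock: 17.45
position: [0.5904, 0.138, 0.0803]
tool_rot: [2.619, 0.001, 1.995]
force: [1.7, 1.1, -4.8]
grip_width: 0.0426
finger_force: 121.9
```

```bash
python3 st.py
```

```text
tcp in B [ 0.0003 -0.0007  0.006 ] rot [ 0.0006  0.0002 -0.0029] F in B [-0.7  0.3 -5.1] M [-0.07  0.68  0.01] 0.04257671797878105 17.45
```

Call:
{"method": "apply_moves", "body": {
  "claw": [0.04, 0.04, 0.04],
  "xyz": [
    [0.0, 0.0, 0.001],
    [0.0, 0.0, 0.001],
    [0, 0, 0]
  ],
  "twist": [
    [0, 0, 0],
    [0, 0, 0],
    [0, 0, 0]
  ]
}}

```text
clock: 17.75
position: [0.5911, 0.1382, 0.0793]
tool_rot: [2.618, 0.002, 1.995]
force: [-8.1, -4.3, 11.9]
grip_width: 0.0421
finger_force: 124.4
```

```bash
python3 st.py
```

```text
tcp in B [ 0.0004 -0.0008  0.0047] rot [ 0.0001 -0.0003 -0.0034] F in B [-2.  -0.6 14.9] M [-0.13  1.13 -0.06] 0.042123798465381716 17.75
```

Call:
{"method": "apply_moves", "body": {
  "claw": [0.04, 0.04, 0.06, 0.065, 0.065, 0.065],
  "xyz": [
    [0.0, 0.0, 0.001],
    [0.0, 0.0, 0],
    [0, 0, 0],
    [0, 0, 0],
    [0, 0, 0],
    [0, 0, 0]
  ],
  "twist": [
    [0, 0, 0],
    [0, 0, 0],
    [0, 0, 0],
    [0, 0, 0],
    [0, 0, 0],
    [0, 0, 0]
  ]
}}

```text
clock: 18.35
position: [0.5917, 0.1387, 0.078]
tool_rot: [2.618, 0.001, 1.995]
force: [0.4, 0.3, -0.1]
grip_width: 0.065
finger_force: 0.0
```

```bash
python3 st.py
python3 - <<'E'
from search import *
q=np.array(bot.observe()["qpos"]); print(q.round(2))
K=lambda h,y:down([.658,-.006,h],y)
for z in [.06,.1,.13]:
    a=legs(q,tcp(B,[0,0,z]),10); print(z,a[0].round(2),a[1:])
    for y in [114,24,-66]:
        b=legs(a[0],K(.16,y),20); c=legs(b[0],K(.05,y),8); print(y,b[0].round(2),b[1:],c[0].round(2),c[2])
E
```

```text
tcp in B [ 0.0004 -0.0007  0.0032] rot [ 0.0004  0.0002 -0.0031] F in B [ 0.4  0.1 -0.4] M [0.01 0.54 0.  ] 0.06501605157687533 18.35
[ 0.19  0.67 -0.63  2.17  2.02  0.31 -1.76]
0.06 [ 0.14  0.51 -0.54  2.22  1.87  0.19 -1.68] (np.float64(0.13076343843339958), np.float64(1.3880542620236054e-14))
114 [ 0.43  0.78 -0.85  1.54  0.64  1.11 -0.14] (np.float64(1.6564151976887782), np.float64(3.2913664595826013e-16)) [ 0.39  0.91 -0.77  1.6   0.75  0.95 -0.22] 3.0850941863978076e-16
24 [ 0.21  0.68 -0.46  1.55  0.34  0.99 -1.5 ] (np.float64(1.3524631625506585), np.float64(7.135239135242745e-16)) [ 0.18  0.82 -0.41  1.61  0.42  0.8  -1.56] 5.194027371337005e-16
-66 [ 0.61  1.12 -1.47  1.74  1.17  1.41  2.44] (np.float64(2.5327114504532133), np.float64(0.14883726072247702)) [ 0.64  1.29 -1.45  1.71  1.33  1.42  2.49] 0.08229297997215144
0.1 [ 0.2   0.42 -0.59  2.24  1.47  0.16 -1.29] (np.float64(0.4833437456948286), np.float64(1.929116827556976e-12))
114 [ 0.44  0.79 -0.87  1.54  0.65  1.12 -0.15] (np.float64(1.5863511438563058), np.float64(8.713047834721669e-16)) [ 0.4   0.92 -0.79  1.6   0.
[... 353 characters left out ...]
 1.69  1.33  1.44  2.52] 0.07052656505894427
0.13 [ 0.31  0.36 -0.7   2.25  1.13  0.19 -0.95] (np.float64(0.7270154536390008), np.float64(2.76433246457967e-12))
114 [ 0.46  0.8  -0.9   1.54  0.67  1.13 -0.17] (np.float64(0.7858587101198602), np.float64(5.133732983057554e-16)) [ 0.42  0.93 -0.82  1.59  0.79  0.97 -0.25] 7.727156895361374e-16
24 [ 0.26  0.7  -0.54  1.55  0.4   1.01 -1.55] (np.float64(0.3190394855040987), np.float64(7.412209028300536e-16)) [ 0.22  0.83 -0.48  1.61  0.48  0.82 -1.61] 5.048636748443008e-16
-66 [ 0.61  1.14 -1.5   1.74  1.19  1.44  2.43] (np.float64(1.501471602580487), np.float64(0.14823174108087434)) [ 0.64  1.3  -1.47  1.69  1.33  1.44  2.52] 0.07020376106661294
```

Call:
{"method": "apply_moves", "body": {
  "claw": [0.065, 0.065, 0.065, 0.065, 0.065, 0.065, 0.065, 0.065, 0.065, 0.065],
  "xyz": [
    [0, 0, -0.005],
    [0, 0, -0.01],
    [0, 0, -0.01],
    [0, 0, -0.01],
    [0, 0, -0.01],
    [0, 0, -0.01],
    [0, 0, -0.01],
    [0, 0, -0.01],
    [0, 0, -0.01],
    [0, 0, -0.01]
  ],
  "twist": [
    [0, 0, 0],
    [0, 0, 0],
    [0, 0, 0],
    [0, 0, 0],
    [0, 0, 0],
    [0, 0, 0],
    [0, 0, 0],
    [0, 0, 0],
    [0, 0, 0],
    [0, 0, 0]
  ]
}}

```text
clock: 19.35
position: [0.548, 0.1191, 0.1616]
tool_rot: [2.617, 0.002, 1.995]
force: [0.4, -0.1, -0.7]
grip_width: 0.065
finger_force: 0.0
```

```bash
python3 st.py
python3 - <<'E'
from h import *
B=brk(.5926,.1398,24.16)
f=bot.grab_frame("wrist"); crop(f,"w4.png",200,440,30,330,2)
for p in [[-.023,.042,.006],[.023,.042,.006],[-.023,.036,.016],[.023,.036,.016],[-.023,-.036,.016],[.023,-.036,.016],[.023,-.042,.006],[-.008,.056,.006],[.008,.056,.006]]: print(p,proj(f,(B@[*p,1])[:3])[0].round(1), ((proj(f,(B@[*p,1])[:3])[0]-[200,30])*2).round())
for d in bot.find_in("wrist","pad_center")[:2]: print(d, (np.linalg.inv(B)@[*d["position"],1])[:3])
from search import legs,fk,q0
q=np.array(bot.observe()["qpos"]); G=down([.655,-.006,.17],70)
for G in [down([.655,-.006,.17],70),down([.63,.0,.20],50)]:
    a=legs(q,G,20); print(a[0].round(2),a[1:]); plan(pose(),[(G,20)],0)
E
```

```text
tcp in B [ 0.0007 -0.0006  0.0995] rot [-0.0008 -0.0003 -0.0036] F in B [-0.1 -0.3 -0.8] M [-0.05  0.56 -0.05] 0.06495457602677934 19.35
[-0.023, 0.042, 0.006] [279.3 170.7] [159. 281.]
[0.023, 0.042, 0.006] [360.2 171. ] [320. 282.]
[-0.023, 0.036, 0.016] [277.8 183.7] [156. 307.]
[0.023, 0.036, 0.016] [361.5 184. ] [323. 308.]
[-0.023, -0.036, 0.016] [280.7 304.4] [161. 549.]
[0.023, -0.036, 0.016] [357.9 304.6] [316. 549.]
[0.023, -0.042, 0.006] [356.2 306.7] [312. 553.]
[-0.008, 0.056, 0.006] [305.5 145.5] [211. 231.]
[0.008, 0.056, 0.006] [334.1 145.6] [268. 231.]
{'position': [0.5884, 0.1432, 0.0867], 'score': 0.91} [0.00373644 0.00482118 0.01135276]
[ 0.36  0.72 -0.71  1.54  0.51  1.07 -0.83] (np.float64(1.2798057591227259), np.float64(7.423148400667534e-16))
xyz [[-0.008, 0.002, 0.001], [-0.008, 0.003, 0.001], [-0.008, 0.003, 0.001], [-0.008, 0.003, 0.001], [-0.007, 0.003, 0.001], [-0.007, 0.004, 0.001], [-0.007, 0.004, 0.001], [-0.007, 0.004, 0.001], [-0.007, 0.005, 0.001], [-0.007, 0.005, 0.001], [-0.006, 0.005, 0.0], [-0.006, 0.005, 0.0], [-0.006, 0.006, 0.0], [-0.006, 0.0
[... 1026 characters left out ...]
.001], [-0.004, 0.006, -0.001], [-0.004, 0.006, -0.001], [-0.004, 0.006, -0.001], [-0.004, 0.007, -0.001], [-0.003, 0.007, -0.001], [-0.003, 0.007, -0.002], [-0.003, 0.006, -0.001], [-0.002, 0.007, -0.002]] 
twist [[0.023, -0.015, 0.055], [0.024, -0.015, 0.055], [0.024, -0.015, 0.055], [0.023, -0.015, 0.055], [0.024, -0.015, 0.055], [0.024, -0.015, 0.055], [0.023, -0.014, 0.055], [0.024, -0.015, 0.055], [0.023, -0.014, 0.055], [0.024, -0.015, 0.055], [0.023, -0.014, 0.055], [0.024, -0.015, 0.054], [0.023, -0.014, 0.055], [0.024, -0.015, 0.054], [0.023, -0.014, 0.055], [0.024, -0.015, 0.054], [0.023, -0.014, 0.055], [0.024, -0.015, 0.054], [0.023, -0.014, 0.055], [0.024, -0.015, 0.054]] 
n 20
```

View pics/w4.png

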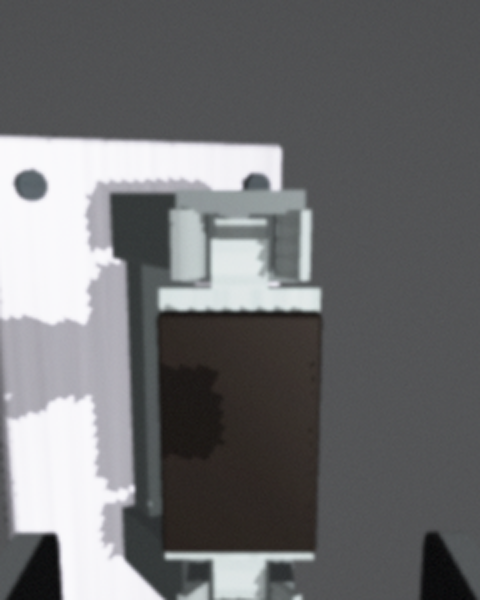

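The pad is in the slots: its top corners are at (159,312), (322,313), (162,550) and (316,550) in the crop, within about 1 mm of prediction. I'll confirm it is fully home by pressing both ends with closed fingers, which also probes the height.

Call:
{"method": "apply_moves", "body": {
  "claw": [0.03, 0.0, 0.0, 0.0, 0.0, 0.0, 0.0, 0.0, 0.0, 0.0, 0.0, 0.0, 0.0, 0.0],
  "xyz": [
    [-0.01, 0, 0.01],
    [-0.01, 0, 0.01],
    [-0.01, 0, 0.01],
    [0, 0, 0.01],
    [0, 0, 0.01],
    [0, 0, 0.01],
    [0, 0, 0.01],
    [0, 0, 0.006],
    [0, 0, 0.003],
    [0, 0, 0.002],
    [0, 0, 0.001],
    [0, 0, 0.001],
    [0, 0, 0.001],
    [0, 0, 0]
  ],
  "twist": [
    [0, 0, 0],
    [0, 0, 0],
    [0, 0, 0],
    [0, 0, 0],
    [0, 0, 0],
    [0, 0, 0],
    [0, 0, 0],
    [0, 0, 0],
    [0, 0, 0],
    [0, 0, 0],
    [0, 0, 0],
    [0, 0, 0],
    [0, 0, 0],
    [0, 0, 0]
  ]
}}

```text
clock: 20.85
position: [0.5986, 0.1088, 0.0888]
tool_rot: [2.617, 0.003, 1.996]
force: [-22.9, -9.6, 33.7]
grip_width: -0.0003
finger_force: 21.1
```

```bash
python3 st.py
```

```text
tcp in B [ 0.0007 -0.0308  0.0156] rot [-0.0006 -0.0009 -0.0041] F in B [-4.6  0.7 41.6] M [0.07 1.45 0.03] -0.0002830312064807014 20.85
```

Call:
{"method": "apply_moves", "body": {
  "claw": [0.0, 0.0, 0.0, 0.0, 0.0, 0.0, 0.0, 0.0],
  "xyz": [
    [0, 0, -0.012],
    [0.02, 0, 0],
    [0.02, 0, 0],
    [0.02, 0, 0],
    [0, 0, 0.007],
    [0, 0, 0.003],
    [0, 0, 0.002],
    [0, 0, 0]
  ],
  "twist": [
    [0, 0, 0],
    [0, 0, 0],
    [0, 0, 0],
    [0, 0, 0],
    [0, 0, 0],
    [0, 0, 0],
    [0, 0, 0],
    [0, 0, 0]
  ]
}}

```text
clock: 21.65
position: [0.574, 0.1634, 0.0886]
tool_rot: [2.617, 0.002, 1.996]
force: [-27.6, -10.9, 44.5]
grip_width: 0.0003
finger_force: 26.4
```

```bash
python3 st.py
python3 - <<'E'
from search import *
q=np.array(bot.observe()["qpos"])
U=tcp(B,[0,0,.11]);a=legs(q,U,8);print(a[0].round(2),a[1:]); T=plan(pose(),[(U,8)],0)
G=down([.64,-.006,.17],60); b=legs(a[0],G,26); print(b[0].round(2),b[1:])
E
```

```text
tcp in B [0.0004 0.0292 0.0155] rot [-0.0007 -0.0003 -0.0042] F in B [-3.5  1.3 53.4] M [0.35 1.26 0.01] 0.00025973015342220014 21.65
[ 0.26  0.41 -0.66  2.24  1.36  0.18 -1.18] (np.float64(0.6615968973577583), np.float64(2.0688774611087308e-11))
xyz [[-0.004, 0.0, -0.012], [-0.004, 0.0, -0.012], [-0.004, 0.0, -0.012], [-0.003, 0.0, -0.012], [-0.004, 0.0, -0.012], [-0.003, 0.0, -0.012], [-0.004, 0.0, -0.011], [-0.003, 0.0, -0.012]] 
twist [[0.0, 0.0, 0.001], [0.0, 0.0, 0.0], [0.0, 0.0, 0.001], [0.0, 0.0, 0.0], [0.0, 0.0, 0.001], [0.0, 0.0, 0.0], [0.0, 0.0, 0.001], [0.001, 0.0, 0.0]] 
n 8
[ 0.37  0.7  -0.71  1.59  0.51  1.05 -1.01] (np.float64(0.7392992268222528), np.float64(7.615695200883597e-16))
```

Both ends are at z ≈ 15.5 mm in the bracket frame, so the pad is flat and home. Next is the knob.

Call:
{"method": "apply_moves", "body": {
  "claw": [0.0, 0.0, 0.0, 0.02, 0.05, 0.06, 0.06, 0.06],
  "xyz": [
    [0, 0.0, -0.012],
    [-0.004, 0.0, -0.012],
    [-0.004, 0.0, -0.012],
    [-0.003, 0.0, -0.012],
    [-0.004, 0.0, -0.012],
    [-0.003, 0.0, -0.012],
    [-0.004, 0.0, -0.012],
    [-0.003, 0.0, -0.012]
  ],
  "twist": [
    [0, 0, 0],
    [0, 0, 0],
    [0, 0, 0],
    [0, 0, 0],
    [0, 0, 0],
    [0, 0, 0],
    [0, 0, 0],
    [0, 0, 0]
  ]
}}

```text
clock: 22.45
position: [0.5412, 0.1201, 0.1713]
tool_rot: [2.618, 0.002, 1.994]
force: [0.3, -0.8, 0.3]
grip_width: 0.0598
finger_force: 0.0
```

Run:
```python
from search import *
q=np.array(bot.observe()["qpos"]); G=down([.655,-.006,.17],70); b=legs(q,G,20); print(q.round(2),b[0].round(2),b[1:]); plan(pose(),[(G,20)],0)
```

```text
[ 0.3   0.41 -0.71  2.24  1.38  0.21 -1.19] [ 0.39  0.74 -0.76  1.54  0.55  1.09 -0.86] (np.float64(0.9224323028928585), np.float64(8.265924061662574e-16))
xyz [[-0.008, 0.002, 0.001], [-0.008, 0.003, 0.001], [-0.008, 0.003, 0.001], [-0.008, 0.003, 0.001], [-0.008, 0.004, 0.001], [-0.007, 0.004, 0.002], [-0.007, 0.004, 0.001], [-0.007, 0.004, 0.001], [-0.007, 0.005, 0.001], [-0.007, 0.005, 0.001], [-0.006, 0.005, 0.001], [-0.006, 0.006, 0.001], [-0.006, 0.006, 0.001], [-0.006, 0.006, 0.001], [-0.006, 0.006, 0.001], [-0.005, 0.007, 0.001], [-0.005, 0.007, 0.001], [-0.005, 0.007, 0.001], [-0.004, 0.007, 0.001], [-0.004, 0.008, 0.001]] 
twist [[0.025, -0.01, 0.038], [0.025, -0.01, 0.038], [0.025, -0.01, 0.038], [0.025, -0.01, 0.038], [0.025, -0.01, 0.038], [0.025, -0.01, 0.038], [0.025, -0.01, 0.038], [0.025, -0.01, 0.038], [0.025, -0.01, 0.038], [0.025, -0.01, 0.038], [0.025, -0.01, 0.037], [0.025, -0.01, 0.038], [0.025, -0.01, 0.037], [0.025, -0.01, 0.038], [0.025, -0.01, 0.037], [0.025, -0.01, 0.038], [0.024, -0.01, 0.037], [0.025, -0.01, 0.038], [0.024, -0.01, 0.037], [0.025, -0.01, 0.038]] 
n 20
```

Call:
{"method": "apply_moves", "body": {
  "claw": [0.06, 0.06, 0.06, 0.06, 0.06, 0.06, 0.06, 0.06, 0.06, 0.06, 0.06, 0.06, 0.06, 0.06, 0.06, 0.06, 0.06, 0.06, 0.06, 0.06],
  "xyz": [
    [-0.008, 0.002, 0.001],
    [-0.008, 0.003, 0.001],
    [-0.008, 0.003, 0.001],
    [-0.008, 0.003, 0.001],
    [-0.008, 0.004, 0.001],
    [-0.007, 0.004, 0.002],
    [-0.007, 0.004, 0.001],
    [-0.007, 0.004, 0.001],
    [-0.007, 0.005, 0.001],
    [-0.007, 0.005, 0.001],
    [-0.006, 0.005, 0.001],
    [-0.006, 0.006, 0.001],
    [-0.006, 0.006, 0.001],
    [-0.006, 0.006, 0.001],
    [-0.006, 0.006, 0.001],
    [-0.005, 0.007, 0.001],
    [-0.005, 0.007, 0.001],
    [-0.005, 0.007, 0.001],
    [-0.004, 0.007, 0.001],
    [-0.004, 0.008, 0.001]
  ],
  "twist": [
    [0.025, -0.01, 0.038],
    [0.025, -0.01, 0.038],
    [0.025, -0.01, 0.038],
    [0.025, -0.01, 0.038],
    [0.025, -0.01, 0.038],
    [0.025, -0.01, 0.038],
    [0.025, -0.01, 0.038],
    [0.025, -0.01, 0.038],
    [0.025, -0.01, 0.038],
    [0.025, -0.01, 0.038],
    [0.025, -0.01, 0.037],
    [0.025, -0.01, 0.038],
    [0.025, -0.01, 0.037],
    [0.025, -0.01, 0.038],
    [0.025, -0.01, 0.037],
    [0.025, -0.01, 0.038],
    [0.024, -0.01, 0.037],
    [0.025, -0.01, 0.038],
    [0.024, -0.01, 0.037],
    [0.025, -0.01, 0.038]
  ]
}}

```text
clock: 24.45
position: [0.6555, -0.0058, 0.1688]
tool_rot: [-3.14, 0.001, 1.22]
force: [-0.0, 0.4, 0.8]
grip_width: 0.0602
finger_force: 0.0
```

Run:
```python
from h import *
f=bot.grab_frame("wrist"); crop(f,"w5.png",120,520,20,320,2); s=bot.observe(); print(s["position"],s["tool_rot"])
y=np.radians(24.16); xf=np.array([np.cos(y),np.sin(y),0]); yf=np.array([-np.sin(y),np.cos(y),0]); o=np.array([.5926,.1398,0])
k=o-.16*yf; pr=lambda P:((proj(f,P)[0]-[120,20])*2).round()
print("axis32",pr(k+[0,0,.032]),"axis58",pr(k+[0,0,.058]),"rib",pr(k-.0375*yf+[0,0,.024]),"corners",[pr(o+a*xf-.205*yf+[0,0,.012]) for a in(-.055,.055)])
for q in ["knob_grip","index_rib"]:
    for d in bot.find_in("wrist",q)[:2]: print(q,d)
```

```text
[ 0.65656701 -0.00702215  0.16835438] [-3.13856008e+00  1.32219799e-03  1.21623730e+00]
axis32 [409. 410.] axis58 [409. 429.] rib [480. 476.] corners [array([388., 572.]), array([600., 381.])]
knob_grip {'position': [0.6643, -0.0005, 0.0316], 'score': 0.79}
knob_grip {'position': [0.5951, 0.1279, 0.0866], 'score': 0.19}
index_rib {'position': [0.6335, 0.0599, 0.0121], 'score': 0.62}
```

View pics/w5.png

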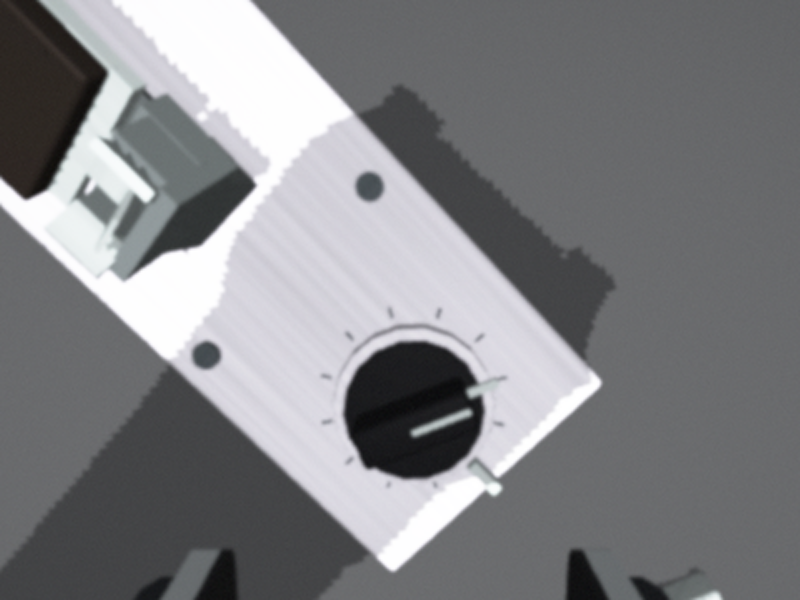

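The knob skirt is at (415,410) in the crop, the pointer tip at (497,381), and the rib runs from (470,462) to (497,490). The seated pad is visible at upper left.

Run:
```python
from h import *
f=bot.grab_frame("wrist"); u=lambda x,y:[120+x/2,20+y/2]
c=ray(f,u(415,409),.032)[0]; a,b=ray(f,[u(412,434),u(472,411)],.0585); r1,r2=ray(f,[u(474,463),u(494,490)],.024)
print("axis",c.round(4)); A=lambda v:np.degrees(np.arctan2(v[1],v[0]))
print("stripe",a.round(4),b.round(4),"dir",A(b-a),"rib",((r1+r2)/2).round(4),"dist",np.hypot(*((r1+r2)/2-c)[:2]),"rib dir",A((r1+r2)/2-c),"rib expected",24.16-90)
print("perp offset of axis from stripe", np.cross((b-a)[:2]/np.hypot(*(b-a)[:2]),(c-a)[:2]))
print(bot.observe()["position"],bot.observe()["tool_rot"])
```

```text
axis [ 0.6603 -0.0061  0.032 ]
stripe [ 0.6584 -0.0073  0.0585] [ 0.6787 -0.0067  0.0585] dir 1.7119695054882966 rib [ 0.6749 -0.0405  0.024 ] dist 0.037431669827200816 rib dir -66.95178236257564 rib expected -65.84
perp offset of axis from stripe 0.0011737664413790116
[ 0.65505238 -0.0047455   0.16860405] [-3.14077110e+00 -2.90942396e-04  1.22313215e+00]<stdin>:6: DeprecationWarning: Arrays of 2-dimensional vectors are deprecated. Use arrays of 3-dimensional vectors instead. (deprecated in NumPy 2.0)
```

Run:
```python
from search import *
q=np.array(bot.observe()["qpos"]); k=[.6597,-.0065]
G1=down([*k,.10],181.7); G2=down([*k,.038],181.7); G3=down([*k,.038],113.7)
a=legs(q,G1,16);b=legs(a[0],G2,5);c=legs(b[0],G3,14)
for z in (a,b,c): print(z[0].round(2),z[1:])
# go the right way round
M=down([.658,-.006,.135],126)
T=plan(pose(),[(M,8),(G1,8),(G2,4)],0)
```

```text
[ 0.55  0.98 -1.1   1.56  0.93  1.19  0.86] (np.float64(0.5245359187255951), np.float64(5.445451981454537e-16))
[ 0.52  1.05 -1.05  1.59  1.    1.11  0.82] (np.float64(0.11231548397989083), np.float64(5.6015274985123655e-16))
[ 0.43  0.96 -0.85  1.59  0.83  0.98 -0.28] (np.float64(0.3779050724426073), np.float64(4.862000468168151e-16))
xyz [[0.0, 0.0, 0.004], [0.0, 0.0, 0.004], [0.0, 0.001, 0.004], [0.0, 0.0, 0.004], [0.0, 0.0, 0.004], [-0.001, 0.001, 0.005], [0.0, 0.0, 0.004], [-0.001, 0.0, 0.005], [0.0, 0.0, 0.004], [0.0, 0.0, 0.004], [0.0, 0.0, 0.004], [0.0, 0.0, 0.005], [0.0, 0.0, 0.004], [-0.001, 0.0, 0.005], [0.0, 0.0, 0.004], [-0.001, 0.0, 0.005], [0.0, 0.0, 0.015], [0.0, 0.0, 0.016], [0.0, 0.0, 0.015], [0.0, 0.0, 0.016]] 
twist [[0.0, 0.0, -0.122], [0.0, 0.0, -0.122], [0.0, 0.0, -0.122], [0.0, 0.0, -0.122], [0.0, 0.0, -0.122], [0.0, 0.0, -0.122], [0.0, 0.0, -0.122], [0.0, -0.001, -0.122], [0.0, 0.0, -0.122], [0.0, 0.0, -0.121], [0.0, 0.0, -0.122], [0.0, 0.0, -0.121], [0.0, 0.0, -0.122], [0.0, 0.0, -0.121], [0.0, 0.0, -0.122], [0.0, 0.0, -0.121], [0.0, 0.0, 0.0], [0.0, 0.0, 0.0], [0.0, 0.0, 0.0], [0.0, 0.0, 0.0]] 
n 20
```

Call:
{"method": "apply_moves", "body": {
  "claw": [0.045, 0.045, 0.045, 0.045, 0.045, 0.045, 0.045, 0.045, 0.045, 0.045, 0.045, 0.045, 0.045, 0.045, 0.045, 0.045, 0.045],
  "xyz": [
    [0.0, 0.0, 0.004],
    [0.0, 0.0, 0.004],
    [0.0, 0.001, 0.004],
    [0.0, 0.0, 0.004],
    [0.0, 0.0, 0.004],
    [-0.001, 0.001, 0.005],
    [0.0, 0.0, 0.004],
    [-0.001, 0.0, 0.005],
    [0.0, 0.0, 0.004],
    [0.0, 0.0, 0.004],
    [0.0, 0.0, 0.004],
    [0.0, 0.0, 0.005],
    [0.0, 0.0, 0.004],
    [-0.001, 0.0, 0.005],
    [0.0, 0.0, 0.004],
    [-0.001, 0.0, 0.005],
    [0, 0, 0]
  ],
  "twist": [
    [0.0, 0.0, -0.122],
    [0.0, 0.0, -0.122],
    [0.0, 0.0, -0.122],
    [0.0, 0.0, -0.122],
    [0.0, 0.0, -0.122],
    [0.0, 0.0, -0.122],
    [0.0, 0.0, -0.122],
    [0.0, -0.001, -0.122],
    [0.0, 0.0, -0.122],
    [0.0, 0.0, -0.121],
    [0.0, 0.0, -0.122],
    [0.0, 0.0, -0.121],
    [0.0, 0.0, -0.122],
    [0.0, 0.0, -0.121],
    [0.0, 0.0, -0.122],
    [0.0, 0.0, -0.121],
    [0, 0, 0]
  ]
}}

```text
clock: 26.35
position: [0.6592, -0.0065, 0.0994]
tool_rot: [-3.142, -0.001, -3.109]
force: [-0.3, -0.3, 0.3]
grip_width: 0.0453
finger_force: 0.0
```

Run:
```python
from h import *
G2=down([.6597,-.0065,.038],181.7); T=plan(pose(),[(G2,5)],0)
f=bot.grab_frame("wrist"); V=f["view"]; y=np.radians(24.16)
print([proj(f,[.6597+.025*np.cos(t),-.0065+.025*np.sin(t),.032])[0].round() for t in (0,1.57,3.14,4.71)])
crop(f,"w6.png",200,440,140,380,2)
```

```text
xyz [[0.0, 0.0, 0.012], [0.0, 0.0, 0.012], [0.0, 0.0, 0.012], [0.0, 0.0, 0.013], [-0.001, 0.0, 0.012]] 
twist [[0.0, 0.0, 0.001], [0.0, 0.0, 0.0], [0.0, 0.0, 0.001], [0.0, 0.0, 0.0], [0.0, -0.001, 0.001]] 
n 5
[array([319., 301.]), array([367., 259.]), array([322., 212.]), array([274., 256.])]
```

View pics/w6.png

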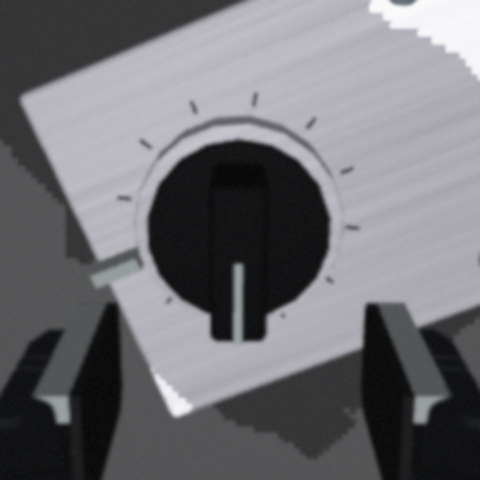

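The bar is upright in the view at (239,250), centred between the fingers, with the stripe pointing down. The rib is at (115,268), so the turn is clockwise as expected.

Call:
{"method": "apply_moves", "body": {
  "claw": [0.045, 0.045, 0.045, 0.045, 0.045, 0.025, 0.01, 0.01, 0.01, 0.01],
  "xyz": [
    [0.0, 0.0, 0.012],
    [0.0, 0.0, 0.012],
    [0.0, 0.0, 0.012],
    [0.0, 0.0, 0.013],
    [0.0, 0.0, 0.012],
    [0, 0, 0],
    [0, 0, 0],
    [0, 0, 0],
    [0, 0, 0],
    [0, 0, 0]
  ],
  "twist": [
    [0, 0, 0],
    [0, 0, 0],
    [0, 0, 0],
    [0, 0, 0],
    [0, 0, 0],
    [0, 0, 0],
    [0, 0, 0],
    [0, 0, 0],
    [0, 0, 0],
    [0, 0, 0]
  ],
  "force": 40
}}

```text
clock: 27.4
position: [0.6598, -0.0071, 0.0392]
tool_rot: [-3.14, -0.0, -3.113]
force: [-1.6, -4.2, -1.7]
grip_width: 0.0132
finger_force: 40.8
```

Run:
```python
from h import *
s=bot.observe(); print(s["force"],s["moment"],s["position"]); p=s["position"]
plan(pose(s),[(down([p[0],p[1],p[2]],113.7),14)],0)
```

```text
[-1.62215502 -4.22762113 -1.70861993] [-0.91924125  0.29454512 -0.01146309] [ 0.65980041 -0.00706587  0.03918545]
xyz [[0.0, 0.0, 0.0], [0.0, 0.0, 0.0], [0.0, 0.0, 0.0], [0.0, 0.0, 0.0], [0.0, 0.0, 0.0], [0.0, 0.0, 0.0], [0.0, 0.0, 0.0], [0.0, 0.0, 0.0], [0.0, 0.0, 0.0], [0.0, 0.0, 0.0], [0.0, 0.0, 0.0], [0.0, 0.0, 0.0], [0.0, 0.0, 0.0], [0.0, 0.0, 0.0]] 
twist [[0.0, 0.0, 0.085], [0.0, 0.0, 0.085], [0.0, 0.0, 0.085], [0.0, 0.0, 0.085], [0.0, 0.0, 0.085], [0.0, 0.0, 0.085], [0.0, 0.0, 0.084], [0.0, 0.0, 0.085], [0.0, 0.0, 0.084], [0.0, 0.0, 0.085], [0.0, 0.0, 0.084], [0.0, 0.0, 0.085], [0.0, 0.0, 0.084], [-0.001, 0.001, 0.085]] 
n 14
```

Call:
{"method": "apply_moves", "body": {
  "claw": [0.01, 0.01, 0.01, 0.01, 0.01, 0.01, 0.01, 0.01, 0.01, 0.01, 0.01, 0.01, 0.01, 0.01, 0.01, 0.01, 0.01],
  "xyz": [
    [0, 0, 0],
    [0, 0, 0],
    [0, 0, 0],
    [0, 0, 0],
    [0, 0, 0],
    [0, 0, 0],
    [0, 0, 0],
    [0, 0, 0],
    [0, 0, 0],
    [0, 0, 0],
    [0, 0, 0],
    [0, 0, 0],
    [0, 0, 0],
    [0, 0, 0],
    [0, 0, 0],
    [0, 0, 0],
    [0, 0, 0]
  ],
  "twist": [
    [0, 0, 0.085],
    [0, 0, 0.085],
    [0, 0, 0.085],
    [0, 0, 0.085],
    [0, 0, 0.085],
    [0, 0, 0.085],
    [0, 0, 0.085],
    [0, 0, 0.085],
    [0, 0, 0.085],
    [0, 0, 0.085],
    [0, 0, 0.085],
    [0, 0, 0.085],
    [0, 0, 0.085],
    [0, 0, 0.085],
    [0, 0, 0],
    [0, 0, 0],
    [0, 0, 0]
  ]
}}

```text
clock: 29.1
position: [0.6597, -0.0075, 0.0392]
tool_rot: [-3.14, 0.002, 1.98]
force: [-2.2, -7.0, -0.1]
grip_width: 0.0132
finger_force: 40.9
```

Call:
{"method": "apply_moves", "body": {
  "claw": [0.02, 0.04, 0.045, 0.045, 0.045, 0.045, 0.045, 0.045, 0.045, 0.045, 0.045, 0.045],
  "xyz": [
    [0, 0, 0],
    [0, 0, 0],
    [0, 0, 0],
    [0, 0, -0.01],
    [0, 0, -0.015],
    [0, 0, -0.015],
    [0, 0, -0.015],
    [0, 0, -0.015],
    [0, 0, -0.02],
    [0, 0, -0.02],
    [0, 0, -0.02],
    [0, 0, 0]
  ],
  "twist": [
    [0, 0, 0],
    [0, 0, 0],
    [0, 0, 0],
    [0, 0, 0],
    [0, 0, 0],
    [0, 0, 0],
    [0, 0, 0],
    [0, 0, 0],
    [0, 0, 0],
    [0, 0, 0],
    [0, 0, 0],
    [0, 0, 0]
  ]
}}

```text
clock: 30.3
position: [0.661, -0.006, 0.1728]
tool_rot: [3.138, 0.001, 1.981]
force: [-0.2, 1.2, 0.4]
grip_width: 0.0452
finger_force: 0.0
```

Run:
```python
from h import *
s=bot.observe(); print(s["position"],s["tool_rot"],s["force"])
f=bot.grab_frame("wrist"); crop(f,"w7.png",120,520,0,380,1.5)
```

```text
[ 0.66096089 -0.00601751  0.17281456] [3.13842225e+00 1.48762159e-03 1.98074338e+00] [-0.1531272   1.18569929  0.40438409]
```

View pics/w7.png

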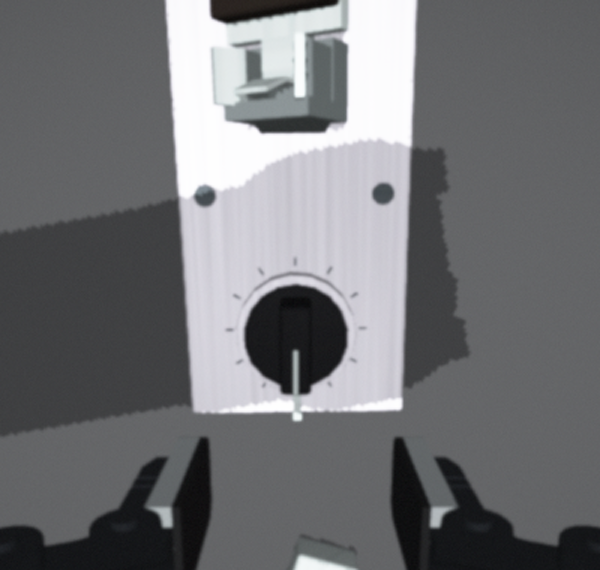

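The stripe at (296,370) lines up with the rib at (297,415), the gripper is clear, and the pad is still seated. I'm handing the job in.

```bash
python3 -c "
from workcell import bot
print(bot.job_done())"
```

```text
the job is handed in; nothing more can be done
None
```

The eared pad is seated flat in both bracket slots, the knob's pointer lines up with the index rib, the arm is clear of everything, and the job is handed in; no verdict was shown.

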